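# Clear the top tray, peel it off the wet stack and hold it out

### The job

A glass rod and a steel spatula have been left lying across the top tray of the nested stack: stand both end-down in the steel pot (either end, either order) and let go of them. The trays cling together, so peel the top one off: take it by one corner and lever that corner up while the opposite corner still sits in the stack, so that the rest of the stack is neither lifted nor shifted. Then lift the tray off and finish holding it out in the gripper, still and level with its open side up, beside the stack rather than over it, at least 10 cm above the worktop and resting on nothing; do not put it down or let it go, and leave the other things on the bench alone.

Things in the scene. Friction and masses are not known exactly. Their poses are not given: they have to be found in the camera images.
- top_tray: topmost white plastic tray, 160 x 120 x 42 mm, 0.12 kg: rectangle with corners cut at 45 deg (40 mm facets), walls flared 30 deg, solid rolled rim 10 mm wide, 7 mm high, 28 mm deep inside, four feet at x = +-37, y = +-29 mm, rim top 96 mm above the worktop. Origin: centre, underside of the feet; x along 160 mm, y along 120 mm, z up
- corner_0 (a point): middle of the rim's top face in the cut corner at tray +x, +y (x = 62.5, y = 42.5, z = 42 mm): here a straight bar 10 mm wide (5 mm either side of this point, square to the 45 deg cut), 7 mm high, free for one finger inside, one outside. Levered up here, the tray tips about the opposite corner's wall, 72 mm beyond its centre, 30 mm above its origin
- corner_1 (a point): the same at tray -x, +y
- corner_2 (a point): the same at tray -x, -y (diagonally across from corner_0)
- corner_3 (a point): the same at tray +x, -y (diagonally across from corner_1)
- tray_stack: the four trays below, same shape, locked into one piece, 0.5 kg, loose on the worktop; must stay. Origin: centre, underside of its feet, 54 mm below the top tray's. 6.5 mm gap between top rim and next (same outline). Four spring tongues in its floor grip the top tray's feet, about 1 N each until a foot is 5 mm up: a straight pull tends to take the stack along; a levered corner parts at 2 to 3 N
- glass_rod: clear glass stirring rod, 8 mm thick, 200 mm long, 20 g, lying loosely across the two long rims of the top tray, near one end of the tray, overhanging both rims. Origin: underside at mid length; long axis y; z up as it lies
- glass_rod_end_a (a point): centre of the rod's end face at its +y
- glass_rod_end_b (a point): centre of the rod's end face at its -y
- spatula: steel laboratory spatula, 12 mm wide, 8 mm thick (handles as a plain bar), 200 mm long, 30 g, lying likewise across the other end of the top tray, about 60 mm from the rod. Origin: underside at mid length; long axis y; z up as it lies
- spatula_end_a (a point): centre of the spatula's end face at its +y
- spatula_end_b (a point): centre of the spatula's end face at its -y
- rod_holder: round steel pot for rods, loose on a weighted foot 72 mm across, 0.6 kg; tube 45 mm outside, 40 mm inside, 92 mm high, inner floor 12 mm above the worktop. It and the brown bottle stand one at each side of the stack, either way round. Origin: centre of its underside, z up
- holder_mouth (a point): centre of the pot's mouth, 92 mm above its underside
- holder_floor (a point): centre of the pot's inner floor, 12 mm above its underside
- brown_bottle: bystander: brown reagent bottle with a screw cap, 54 mm across, 110 mm high, origin under its centre
- empty_beaker: bystander: glass beaker, 56 mm across, 68 mm high, origin under its centre
- timer: bystander: flat white timer, 60 x 62 x 16 mm, origin under its centre
Not all that is in view belongs to the job. Leave any orange or pink look-alike of the rod_holder alone.

How it is judged (in metres and radians):
On the way, in this order (a step that is already met when the one before it is completed fails the run):
1. glass rod and spatula both stand end-down in the pot and are let go (((horizontal distance between glass_rod_end_a and holder_floor below 0.022 m and z of glass_rod_end_a in the frame of rod_holder between 0.005 and 0.045 m) or (horizontal distance between glass_rod_end_b and holder_floor below 0.022 m and z of glass_rod_end_b in the frame of rod_holder between 0.005 and 0.045 m)) and ((horizontal distance between spatula_end_a and holder_floor below 0.022 m and z of spatula_end_a in the frame of rod_holder between 0.005 and 0.045 m) or (horizontal distance between spatula_end_b and holder_floor below 0.022 m and z of spatula_end_b in the frame of rod_holder between 0.005 and 0.045 m)) and angle between rod_holder's own z axis and vertical below 0.1 rad and contact force between the fingers and glass_rod below 0.05 N and contact force between the fingers and spatula below 0.05 N), for 0.2 s.
2. one corner of the top tray is levered up at least 12 mm while its opposite corner is within 5 mm of where it sat (((z of corner_0 in the frame of tray_stack above 0.108 m and z of corner_2 in the frame of tray_stack below 0.101 m) or (z of corner_1 in the frame of tray_stack above 0.108 m and z of corner_3 in the frame of tray_stack below 0.101 m) or (z of corner_2 in the frame of tray_stack above 0.108 m and z of corner_0 in the frame of tray_stack below 0.101 m) or (z of corner_3 in the frame of tray_stack above 0.108 m and z of corner_1 in the frame of tray_stack below 0.101 m))), for 0.1 s.
At the end, for the whole second after the job is handed in: rod and spatula let go in the upright pot, an end of each 47 mm or more below its mouth; top tray in the grip, still, underside over 10 cm above the worktop, level within 15 degrees, open side up, its centre over 13 cm aside of the stack's, touching nothing else (all of step 1 and height (world z) of top_tray above 0.1 m and angle between top_tray's own z axis and vertical below 0.26 rad and horizontal distance between top_tray and tray_stack above 0.13 m and contact force between the fingers and top_tray above 0.5 N and linear speed of top_tray below 0.03 m/s and contact force between top_tray and tray_stack below 0.05 N and contact force between top_tray and rod_holder below 0.05 N and contact force between top_tray and brown_bottle below 0.05 N and contact force between top_tray and empty_beaker below 0.05 N and contact force between top_tray and timer below 0.05 N and contact force between top_tray and glass_rod below 0.05 N and contact force between top_tray and spatula below 0.05 N); the arm keeps its last pose, push and grip.
It fails at once if the rest of the stack moved more than 15 mm (distance of tray_stack from where it was at the start of the episode above 0.015 m).
It fails at once if brown bottle moved more than 20 mm (distance of brown_bottle from where it was at the start of the episode above 0.02 m).
It fails at once if empty beaker moved more than 20 mm (distance of empty_beaker from where it was at the start of the episode above 0.02 m).
It fails at once if timer moved more than 20 mm (distance of timer from where it was at the start of the episode above 0.02 m).
It also fails if it takes over 72 s, if anything falls off the work surface, if the arm or the gripper's body presses on something with over 40 N, if the wrist force passes 120 N, or if a joint passes its speed limit or range.

### The arm

A 6-joint arm with a two-finger parallel gripper is mounted at the origin on a cart in front of the work surface, level with it; the furniture and walls round the work are solid. World frame = base frame: x ahead of the robot, y to its left, z up, the work surface at z = 0. Lengths are in mm, angles in degrees, forces in N, time in s.
With the tool pointing down it reaches from about 300 to 850 mm from the base axis. Payload 4.2 kg.
Tool frame: the origin (TCP) lies midway between the tips of the shut fingers; the grasp point (between the pads) lies pinch_z behind it (pinch_z is the distance from the TCP to the grasp point, in mm); z points along the fingers, y is the line along which they close (so a half turn about z gives the same grasp; the last joint's range is limited). The gripper opens to 91 mm and grips with 3 to 60 N. Pads are 32 mm wide; open, the fingers measure 118 mm over their backs; the gripper's body (76 mm by 178 mm) begins 60 mm behind the grasp point.
Start: joints at [-74.771, 18.312, 89.639, -0, 72.044, -1.146], TCP at [162.111, -551.695, 180.076] pointing down, gripper open.
Joint ranges: [-177.97, 177.97], [-48.28, 115.42], [12.27, 149.76], [-77.06, 257.06], [2.81, 150.46], [-146.56, 146.56]. Speed limits (degrees/s): [147.25, 147.25, 180, 180, 180, 180].

### API

Orientations are given as [roll, pitch, yaw] about the fixed x, y, z axes, in that order (R = Rz(yaw) Ry(pitch) Rx(roll)).
In Python, from workcell import state, grab_frame, job_done, masks_of, landmark_of, pinch_z gives the robot as it stands. The module is installed in compiled form; this text tells all that it offers.
- The arm moves only by the tool move_arm, never from a script. Its argument "plan" is a list of rows, each an object of numbers: "x", "y", "z": the shift along the tool's x, y, z in mm; "rx", "ry", "rz": the turn, a rotation vector about the tool's x, y, z in rad. A call has 1 to 10 rows; each row shifts and turns the commanded pose from where the row before left it, along the tool's axes as they then stand; what a row does not reach is not made up. A row lasts 1/10 s, in which the tool goes at most 50 mm and 8.59 degrees, less where a joint would pass 70% of its speed; a pose out of reach is approached as far as the arm can. A call is refused whole if a number of a shift passes 50 or a number of a turn 0.15, either way. A call with a gripper value outside its range is refused whole. "grip" is the opening, from 0 (shut) to 1 (fully open), set as the call begins (left out, the last holds). The fingers move at their own pace and stop on an object; "squeeze" is the grip in N (left out, the last holds). Time passes only in rows, so rows that do not move let the fingers close. It gives the time, the measured TCP pose, the force, the opening and the grip force at its end, in the units of the state.
- state(): the state, without advancing time (a new reading comes with each control period).
- grab_frame(name): name is "scene" or "top" or "wrist"; returns a dict with "img" (384x512x3 uint8, red, green, blue), "z_map" (384x512 float32, mm along the optical axis (not along the pixel's ray), 0 where there is no reading), "fx", "fy", "cx", "cy" (pixels), "rvec" (rotation vector, rad) and "tvec" (3), from world to camera coordinates, as OpenCV has them. Camera axes: x right, y down, z forward; pixel columns grow to the right and rows downward; lengths in mm; the calibration is good to about 2 mm. The wrist camera is an equidistant fisheye: a pixel r from the principal point sees the ray r / f radians off the axis. A picture is of the moment at which its call begins.
- job_done(): hands the job in; it is judged then, once.
Trained networks look in the newest picture that a camera, given by its name, has taken for a name from the list of things; names that differ only in an ending like _2 or _b are one class to them, and where a whole thing is asked for, a point or a joint stands for the part that bears it (a point fixed in the world has none). Each returns a list of dicts, best first, with "p" (0 to 1); they miss things now and then, are a little off and sometimes report something else, mostly with a low value. They report only what shows in the picture. A call takes as long as a camera call. They do not tell look-alikes from the thing itself.
- masks_of(camera, label): "pixels" (384x512 bool, what is visible of it) and "box" ([centre column, centre row, width, height] in pixels, round what is visible of it).
- landmark_of(camera, label): "point" ([column, row] in pixels: a listed point, or the origin of a listed thing).
The state is a dict: "time_s": time; "qpos": joint angles; "qvel": joint speeds; "effort": joint torques, N m; "ee_pos": TCP position; "ee_rot": TCP orientation; "force": force on the tool from outside, world axes, zero at the start; "torque": the same for the moment, N m; "gripper_width": finger opening in mm; "gripper_force": force on a finger pad.
Only numpy, scipy, OpenCV 4.12 (cv2) and the standard library are available. Lean on these libraries where they do the work, as an engineer would, in place of code of your own. Each camera call takes 0.05 s, during which the arm holds its last target. There are 200 camera calls.

## Working session

There is one attempt and no reset: what is moved stays moved. The work goes in short steps, Python scripts to look and compute and a tool call to move; the robot and the scene stay as the last step left them, time stands still between calls to the robot, and variables do not carry over. Pictures are saved under pics/ and viewed, at most 10 in all, crops included, and the job is handed in when it is done.

Besides the shell and the picture viewer there is one more tool, called after "Call:" as a command line: name --argument value ..., lists and objects as JSON in quotes. move_arm: Moves the arm, as the interface text tells. Its arguments: {"type":"object","properties":{"plan":{"type":"array","items":{"type":"object","properties":{"x":{"type":"number"},"y":{"type":"number"},"z":{"type":"number"},"rx":{"type":"number"},"ry":{"type":"number"},"rz":{"type":"number"}}}},"grip":{"type":"number"},"squeeze":{"type":"number"}},"required":["plan"]}

```bash
mkdir -p pics
python3 - <<'E'
from workcell import *
import cv2,numpy as np
print(state()); print(pinch_z)
for n in ["scene","top"]:
    f=grab_frame(n); cv2.imwrite(f"pics/{n}0.png",f["img"][:,:,::-1]); np.savez(f"{n}0.npz",**f)
    print(n,f["fx"],f["fy"],f["cx"],f["cy"],f["rvec"],f["tvec"])
    for l in ["top_tray","corner_0","glass_rod","glass_rod_end_a","spatula","spatula_end_a","rod_holder","holder_mouth","brown_bottle","empty_beaker","timer"]:
        print(l,[(np.round(d["point"]),round(d["p"],2)) for d in landmark_of(n,l)])
E
```

```text
{'time_s': 0.0, 'qpos': array([-7.47704360e+01,  1.83515793e+01,  8.97082582e+01, -1.29260677e-04,
        7.20448057e+01, -1.14559804e+00]), 'qvel': array([ 0.0521315 , -0.08705827,  0.08466109,  0.05943144, -0.04496098,
        0.02264229]), 'effort': array([ 1.74060817e-03, -4.12457621e+01, -2.31968057e+01,  7.29765859e-02,
        4.57936130e-02, -1.51984709e-04]), 'ee_pos': array([ 161.95525447, -551.10572102,  179.20842636]), 'ee_rot': array([-1.79895375e+02, -1.96927605e-03,  1.63752002e+01]), 'force': array([-0.68452811,  0.45959194,  0.32721686]), 'torque': array([0.01387246, 0.02038466, 0.00235404]), 'gripper_force': 0.0, 'gripper_width': 91.164007842523}
18.8
scene 487.2294511856026 487.2294511856026 255.62993677696082 188.05878742666167 [ 0.90653514 -2.39446683  1.23247995] [ 369.01407599  319.10325452 1136.86493867]
top_tray [(array([244., 206.]), 0.7), (array([158., 227.]), 0.63), (array([285., 196.]), 0.19)]
corner_0 [(array([247., 216.]), 0.97), (array([240., 182.]), 0.97), (array([265., 188.]), 0.78), (array([224., 205.]), 0.65)]
glass_rod [(array([250., 191.]), 0.76
[... 849 characters left out ...]
array([247., 194.]), 0.6), (array([329., 219.]), 0.54)]
corner_0 [(array([222., 190.]), 0.88), (array([232., 211.]), 0.85), (array([266., 200.]), 0.56)]
glass_rod [(array([256., 193.]), 0.71)]
glass_rod_end_a [(array([265., 224.]), 0.68), (array([244., 163.]), 0.67), (array([248., 196.]), 0.64)]
spatula [(array([241., 201.]), 0.49)]
spatula_end_a [(array([228., 172.]), 0.75), (array([333., 219.]), 0.67), (array([250., 232.]), 0.52)]
rod_holder [(array([294., 240.]), 0.8), (array([326., 219.]), 0.66)]
holder_mouth [(array([294., 238.]), 0.9), (array([332., 255.]), 0.66), (array([331., 218.]), 0.63)]
brown_bottle []
empty_beaker [(array([193., 150.]), 0.64)]
timer [(array([364., 242.]), 0.87)]
```

Run:
```python
import cv2
a=cv2.imread("pics/scene0.png")[130:310,120:400]; b=cv2.imread("pics/top0.png")[120:280,160:400]
cv2.imwrite("pics/s_c.png",cv2.resize(a,None,fx=2.85,fy=2.85,interpolation=2)); cv2.imwrite("pics/t_c.png",cv2.resize(b,None,fx=3.3,fy=3.3,interpolation=2))
```

```text
(no output)
```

View pics/s_c.png

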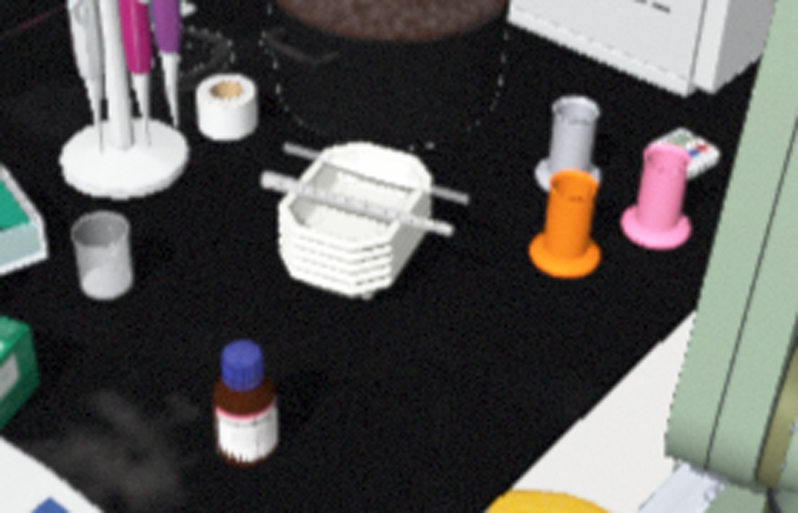

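View pics/t_c.png

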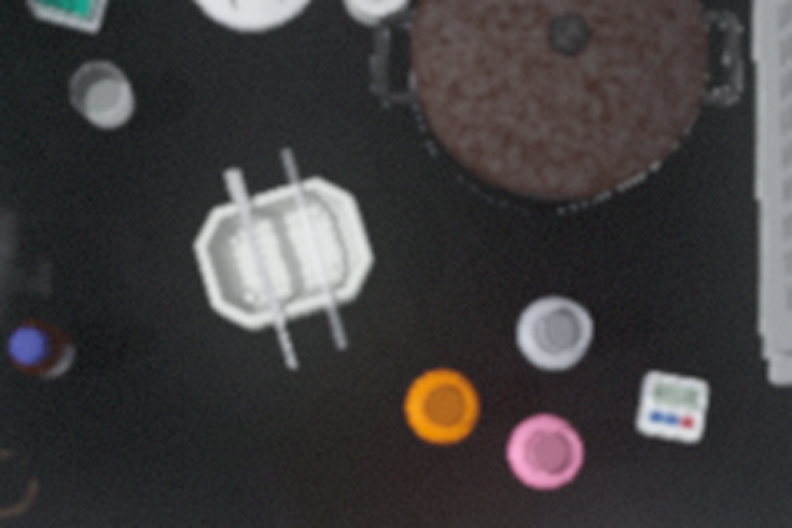

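```bash
cat > h.py <<'E'
import numpy as np,cv2
from scipy.spatial.transform import Rotation as Ro
from workcell import *
def ray(f,px,fish=False):
    px=np.atleast_2d(np.asarray(px,float)); u=(px[:,0]-f["cx"])/f["fx"]; v=(px[:,1]-f["cy"])/f["fy"]
    if not fish: return np.c_[u,v,np.ones(len(u))]
    r=np.hypot(u,v)+1e-12; return np.c_[u/r*np.sin(r),v/r*np.sin(r),np.cos(r)]
def onz(f,px,z,fish=False):
    "world point where the pixel's ray meets height z"
    R=cv2.Rodrigues(np.asarray(f["rvec"],float))[0]; c=-R.T@np.ravel(f["tvec"]); d=ray(f,px,fish)@R
    return c+d*((z-c[2])/d[:,2])[:,None]
def proj(f,P,fish=False):
    R=cv2.Rodrigues(np.asarray(f["rvec"],float))[0]; q=np.atleast_2d(P)@R.T+np.ravel(f["tvec"])
    if fish:
        r=np.hypot(q[:,0],q[:,1])+1e-9; t=np.arctan2(r,q[:,2]); return np.c_[f["fx"]*t*q[:,0]/r+f["cx"],f["fy"]*t*q[:,1]/r+f["cy"]]
    return np.c_[f["fx"]*q[:,0]/q[:,2]+f["cx"],f["fy"]*q[:,1]/q[:,2]+f["cy"]]
def cloud(f,m,fish=False):
    v,u=np.nonzero(m&(f["z_map"]>0)); d=ray(f,np.c_[u,v],fish); d=d/d[:,2:]; q=d*f["z_map"][v,u][:,None]
    R=cv2.Rodrigues(np.asarray(f["rvec"],float))[0]; return (q-np.ravel(f["tvec"]))@R
def pose():
    s=state(); return np.array(s["ee_pos"]),Ro.from_euler("xyz",s["ee_rot"],degrees=True)
E
python3 - <<'E'
from h import *
np.set_printoptions(precision=1,suppress=True)
f=dict(np.load("top0.npz")); t=lambda x,y:(x/3.3+160-.35,y/3.3+120-.35)
print("pot mouth",onz(f,[t(560,330)],92),"pot foot",onz(f,[t(555,334)],5))
print("orange",onz(f,[t(442,408)],5),"pink",onz(f,[t(545,454)],5))
print("left rod ends",onz(f,[t(235,172),t(293,366)],100),"right",onz(f,[t(287,150),t(343,347)],100))
print("tray outer corners",onz(f,[t(*p) for p in[(195,250),(214,212),(316,179),(358,205),(372,260),(352,296),(250,328),(215,300)]],96))
print("bottle",onz(f,[t(50,352)],5),"beaker",onz(f,[t(108,102)],5),"timer",onz(f,[t(674,406)],16))
for n in ["scene","top"]:
    f=grab_frame(n)
    for l in ["rod_holder","brown_bottle","top_tray","glass_rod","spatula"]:
        for d in masks_of(n,l)[:3]:
            P=cloud(f,d["pixels"]); 
            if len(P): print(n,l,round(d["p"],2),np.round(d["box"]),np.median(P,0),P.min(0),P.max(0))
E
```

```text
pot mouth [[ 463.  -278.1   92. ]] pot foot [[ 464.1 -283.9    5. ]]
orange [[ 388.6 -168.     5. ]] pink [[ 342.2 -272.3    5. ]]
left rod ends [[616.5  37.6 100. ]
 [427.6 -19.8 100. ]] right [[638.2 -13.  100. ]
 [446.  -67.9 100. ]]
tray outer corners [[540.4  76.2  96. ]
 [577.7  58.1  96. ]
 [610.2 -41.3  96. ]
 [584.6 -82.3  96. ]
 [530.7 -95.9  96. ]
 [495.6 -76.5  96. ]
 [464.5  22.2  96. ]
 [491.6  56.3  96. ]]
bottle [[445.4 232.9   5. ]] beaker [[705.2 177.5   5. ]] timer [[ 390.7 -401.9   16. ]]
scene rod_holder 0.95 [318. 209.  23.  36.] [ 381.6 -150.3   45. ] [ 355.  -238.6   -2.9] [ 421.9 -128.7   94.2]
scene rod_holder 0.88 [319. 180.  27.  35.] [ 460.7 -265.6   63. ] [ 433.2 -433.1   -3.9] [ 552.7 -245.    95.2]
scene rod_holder 0.74 [349. 201.  26.  35.] [ 336.6 -252.9   44.6] [ 306.7 -307.1    0.2] [ 377.4 -230.1   95.8]
scene brown_bottle 0.89 [207. 272.  22.  45.] [432.3 251.1  64.5] [415.4 143.5  -3.5] [552.1 268.4 115. ]
scene glass_rod 0.53 [253. 194.  64.  19.] [536.3 -37.3 102.1] [ 445.7 -170.8   -2.4] [630.4  -6.6 106.6]
scene spatula 0.51 [244. 200.  60. 
[... 302 characters left out ...]
 0.58 [293. 242.  19.  23.] [ 389.5 -168.9   12.2] [ 356.1 -203.5   -3.8] [ 426.6 -135.5   97.9]
top brown_bottle 0.63 [173. 226.  22.  14.] [445.4 222.7  80.3] [423.8 206.5   9. ] [469.4 250.8 120.2]
top top_tray 0.93 [247. 196.  50.  43.] [541.5 -10.1  75.4] [470.7 -94.8  -5.3] [610.7  81.6 109.6]
top glass_rod 0.54 [254. 193.  17.  60.] [548.6 -40.3 105. ] [451.3 -69.2  98.8] [637.9 -11.1 113.3]
top glass_rod 0.16 [235. 189.  11.  31.] [563.4  23.5 105. ] [515.    7.2  65.6] [611.7  40.  114.6]
top spatula 0.73 [238. 195.  16.  48.] [547.2  17.  105.3] [470.4  -8.9   0.2] [628.2  51.5 114.6]
top spatula 0.55 [173. 227.  20.  14.] [446.8 223.7  78.2] [421.8 206.5   1.9] [472.9 259.8 120.2]
```

Run:
```python
from h import *
np.set_printoptions(precision=0,suppress=True,linewidth=200)
f=dict(np.load("top0.npz")); P=cloud(f,np.ones((384,512),bool)); P=P[P[:,2]>25]
H=np.zeros((26,26))
for x,y,z in P:
    i,j=int((x-200)//30),int((y+560)//30)
    if 0<=i<26 and 0<=j<26: H[i,j]=max(H[i,j],z)
print("cols y from",np.arange(26)*30-560)
for i in range(26)[::-1]: print(200+30*i,H[i].astype(int))
```

```text
cols y from [-560 -530 -500 -470 -440 -410 -380 -350 -320 -290 -260 -230 -200 -170 -140 -110  -80  -50  -20   10   40   70  100  130  160  190]
950 [480 482 472 468 472 471 485 486 485 475 476 470 464 496 535 533 481 449 502 502 496 460 496 520 519 418]
920 [414 393 389 390 392 392 390 421 426 390 397 398 415 456 486 484 398 390 391 392 392 393 394 450 439 390]
890 [363 365 364 366 368 365 364 365 368 366 366 366 367 363 365 367 363 365 365 365 366 362 365 363 365 365]
860 [  0   0   0   0   0   0   0   0   0 169   0   0   0   0   0   0   0 285 280 261 251 251   0   0  58  50]
830 [  0   0   0   0   0   0 169 184 183 186 184 180 174   0  55  53 257 280 255 267 252 260   0   0  54  46]
800 [366 365 364   0   0 165 182 188 196 195 192 192 186 173  52  51 252 259 278 258 259 281 253   0  51  47]
770 [367 368 367   0   0 180 191 194 203 203 202 199 192 182  55  54  27 255 280 280 278   0   0   0  54  51]
740 [368 369 363 148 166 182 194 202 208 226 205 203 197 183 170 150   0   0   0   0 252   0   0   0   0   0]
710 [369 369 367 146 167 185 198 207 226 244 236 208 198 186 173 149   0   0
[... 995 characters left out ...]
 85   0   0   0   0   0 107]
410 [357 358 354   0   0   0   0   0   0   0   0   0  94  94   0   0   0 108 103   0   0   0   0   0   0  89]
380 [ 0  0  0  0 26  0  0  0  0  0  0  0 98 99  0  0  0  0  0  0  0  0  0  0  0  0]
350 [  0   0   0   0   0   0   0   0 101  94  91   0  97  97   0   0   0   0   0   0   0   0   0   0   0   0]
320 [ 0  0  0  0  0  0  0  0 95 98 97  0  0  0  0  0  0  0  0  0  0  0  0  0  0  0]
290 [0 0 0 0 0 0 0 0 0 0 0 0 0 0 0 0 0 0 0 0 0 0 0 0 0 0]
260 [0 0 0 0 0 0 0 0 0 0 0 0 0 0 0 0 0 0 0 0 0 0 0 0 0 0]
230 [0 0 0 0 0 0 0 0 0 0 0 0 0 0 0 0 0 0 0 0 0 0 0 0 0 0]
200 [600 609 617 615   0   0   0   0   0   0   0   0 741 741   0   0   0   0   0   0   0   0   0   0   0   0]
```

Call:
move_arm --plan '[{"x":28.8,"y":-23.5,"z":-8},{"x":28.8,"y":-23.5,"z":-8},{"x":28.8,"y":-23.5,"z":-8},{"x":28.8,"y":-23.5,"z":-8},{"x":28.8,"y":-23.5,"z":-8},{"x":28.8,"y":-23.5,"z":-8},{"x":28.8,"y":-23.5,"z":-8},{"x":28.8,"y":-23.5,"z":-8},{"x":28.8,"y":-23.5,"z":-8},{"x":28.8,"y":-23.5,"z":-8}]' --grip 0.4

```text
schema error: expected keys x, y, z, rx, ry, rz
```

Call:
move_arm --plan '[{"x":28.8,"y":-23.5},{"x":28.8,"y":-23.5},{"x":28.8,"y":-23.5},{"x":28.8,"y":-23.5},{"x":28.8,"y":-23.5},{"x":28.8,"y":-23.5},{"x":28.8,"y":-23.5},{"x":28.8,"y":-23.5},{"x":0},{"x":0}]'

```text
schema error: expected keys x, y, z, rx, ry, rz
```

Run:
```python
from h import *
np.set_printoptions(precision=1,suppress=True)
s=state();print(s["ee_pos"],s["ee_rot"],s["qpos"])
f=grab_frame("wrist"); cv2.imwrite("pics/w1.png",cv2.resize(f["img"][:,:,::-1],(768,576),interpolation=2)); np.savez("w1.npz",**f)
print(f["fx"],f["cx"],f["cy"],f["rvec"],f["tvec"])
```

```text
[ 162.1 -551.7  180. ] [180.   -0.   16.4] [-74.8  18.3  89.6   0.   72.   -1.1]
297.3186396354542 252.14933037830585 190.26607155570838 [-2.3  1.7  0.3] [-575.8  -33.   393.3]
```

View pics/w1.png

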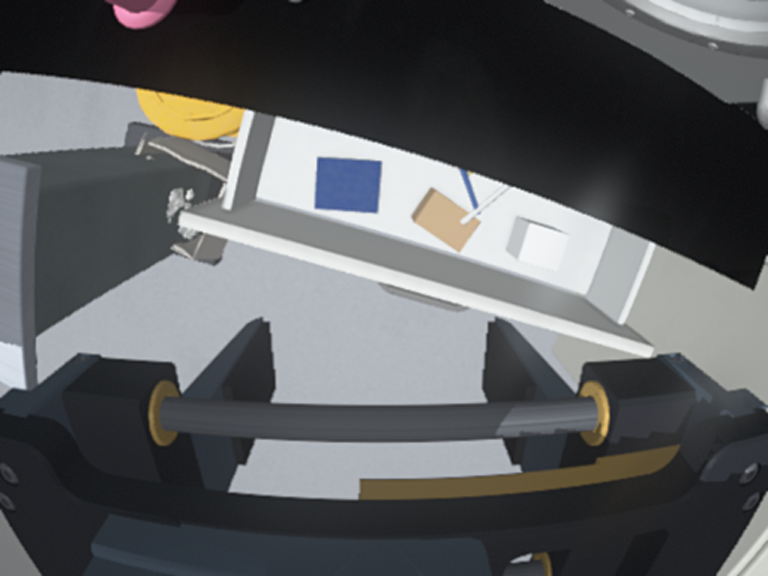

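Call:
move_arm --plan '[{"x":28.3,"y":-25.9,"z":-8,"rx":0,"ry":0,"rz":0},{"x":28.3,"y":-25.9,"z":-8,"rx":0,"ry":0,"rz":0},{"x":28.3,"y":-25.9,"z":-8,"rx":0,"ry":0,"rz":0},{"x":28.3,"y":-25.9,"z":-8,"rx":0,"ry":0,"rz":0},{"x":28.3,"y":-25.9,"z":-8,"rx":0,"ry":0,"rz":0},{"x":28.3,"y":-25.9,"z":-8,"rx":0,"ry":0,"rz":0},{"x":28.3,"y":-25.9,"z":-8,"rx":0,"ry":0,"rz":0},{"x":28.3,"y":-25.9,"z":-8,"rx":0,"ry":0,"rz":0},{"x":28.3,"y":-25.9,"z":-8,"rx":0,"ry":0,"rz":0},{"x":28.3,"y":-25.9,"z":-8,"rx":0,"ry":0,"rz":0}]' --grip 0.4

```text
time_s: 2.85
ee_pos: [361.1, -222.0, 260.6]
ee_rot: [180.0, -0.0, 16.4]
force: [0.6, -0.0, 0.1]
gripper_width: 36.0
gripper_force: 0.0
```

Call:
move_arm --plan '[{"x":28.3,"y":-25.9,"z":0,"rx":0,"ry":0,"rz":0},{"x":28.3,"y":-25.9,"z":0,"rx":0,"ry":0,"rz":0},{"x":28.3,"y":-25.9,"z":0,"rx":0,"ry":0,"rz":0},{"x":28.3,"y":-25.9,"z":0,"rx":0,"ry":0,"rz":0},{"x":28.3,"y":-25.9,"z":0,"rx":0,"ry":0,"rz":0},{"x":28.3,"y":-25.9,"z":0,"rx":0,"ry":0,"rz":0},{"x":0,"y":0,"z":0,"rx":0,"ry":0,"rz":0},{"x":0,"y":0,"z":0,"rx":0,"ry":0,"rz":0}]'

```text
time_s: 3.65
ee_pos: [479.6, -26.1, 259.8]
ee_rot: [180.0, 0.1, 16.5]
force: [-0.6, -0.7, 0.4]
gripper_width: 36.5
gripper_force: 0.0
```

Run:
```python
from h import *
np.set_printoptions(precision=1,suppress=True)
s=state();print(s["ee_pos"],s["ee_rot"],s["qpos"])
f=grab_frame("wrist"); cv2.imwrite("pics/w2.png",cv2.resize(f["img"][:,:,::-1],(768,576),interpolation=2)); np.savez("w2.npz",**f)
for l in ["corner_0","glass_rod_end_a","spatula_end_a","holder_mouth"]:
    for d in landmark_of("wrist",l): print(l,round(d["p"],2),d["point"],onz(f,[d["point"]],{"c":96,"g":100,"s":100,"h":92}[l[0]],True))
```

```text
[479.6 -26.1 259.8] [180.    0.1  16.5] [-4.5  7.2 92.9 -0.  79.9 69.1]
corner_0 0.9 [203.5, 153.7] [[480.5  37.7  96. ]]
corner_0 0.82 [302.5, 84.9] [[598.9 -56.2  96. ]]
corner_0 0.72 [231.9, 46.2] [[620.3  40.4  96. ]]
corner_0 0.56 [199.3, 87.3] [[560.2  64.7  96. ]]
glass_rod_end_a 0.78 [273.9, 44.3] [[636.4  -7.9 100. ]]
glass_rod_end_a 0.65 [272.2, 201.1] [[445.9 -64.2 100. ]]
glass_rod_end_a 0.29 [416.2, 256.8] [[ 420.6 -315.9  100. ]]
glass_rod_end_a 0.22 [409.0, 223.5] [[ 469.2 -272.6  100. ]]
spatula_end_a 0.86 [234.6, 205.2] [[426.5 -18.7 100. ]]
spatula_end_a 0.73 [231.4, 47.1] [[618.4  40.2 100. ]]
holder_mouth 0.78 [327.5, 251.5] [[ 391.8 -167.5   92. ]]
holder_mouth 0.76 [411.4, 225.3] [[ 465.6 -284.4   92. ]]
```

View pics/w2.png

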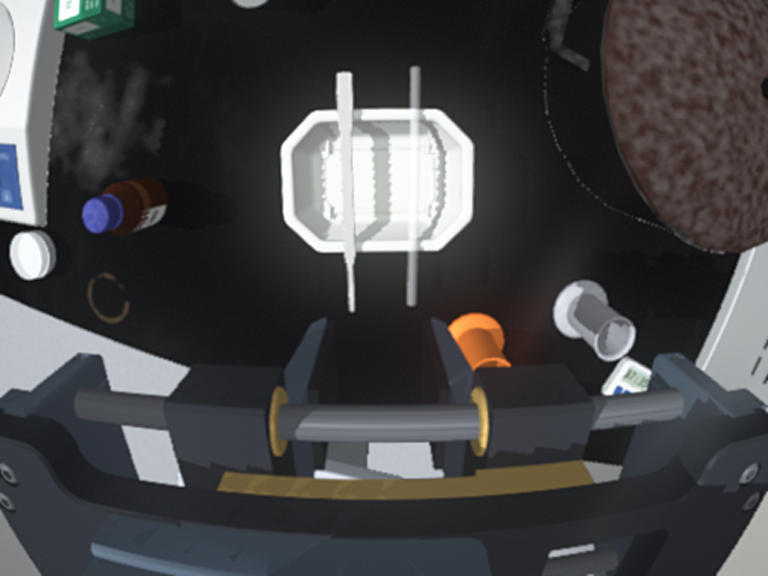

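Run:
```python
from h import *
np.set_printoptions(precision=1,suppress=True)
f=dict(np.load("w2.npz"))
o=[(282,146),(313,112),(439,110),(472,146),(474,214),(440,250),(319,250),(283,214)]
C=onz(f,np.array(o)/1.5-.17,93,True); print(C)
print("centre",C.mean(0), [np.linalg.norm(C[i]-C[i-1]) for i in range(8)])
# rod cross-profile by masks
for l in ["glass_rod","spatula"]:
  grab=grab_frame("wrist")
  for d in masks_of("wrist",l)[:2]:
    v,u=np.nonzero(d["pixels"]); Q=onz(f,np.c_[u,v],100,True)[:,:2]; m=Q.mean(0); w,V=np.linalg.eigh(np.cov((Q-m).T)); a=V[:,1]*np.sign(V[0,1]); s=(Q-m)@a
    print(l,round(d["p"],2),len(u),m+a*(s.min()+s.max())/2,np.degrees(np.arctan2(a[1],a[0])),np.ptp(s),np.sqrt(w))
p,R=pose()
for n,t in [("rod",(618,-14.5,82)),("spat",(600,33.5,82))]: print(n,R.inv().apply(np.array(t)-p))
```

```text
[[544.5  76.1  93. ]
 [578.6  58.5  93. ]
 [609.5 -40.4  93. ]
 [589.4 -75.7  93. ]
 [534.9 -95.4  93. ]
 [496.3 -77.1  93. ]
 [466.8  22.5  93. ]
 [488.7  60.5  93. ]]
centre [538.6  -8.9  93. ] [np.float64(57.95792564634312), np.float64(38.35100839787768), np.float64(103.59598658372587), np.float64(40.65421916329121), np.float64(57.94444236892243), np.float64(42.67346932422498), np.float64(103.96726328370202), np.float64(43.86051451803207)]
glass_rod 0.91 1054 [540.5 -37.6] 16.50068633720159 201.7291889627001 [ 2.4 58.3]
spatula 0.6 1185 [520.8  12.9] 18.097666391420102 201.14362706442876 [ 3.  53.8]
rod [136.4  26.9 178.2]
spat [132.6 -24.3 178.2]
```

Call:
move_arm --plan '[{"x":28.7,"y":5.4,"z":18,"rx":0,"ry":0,"rz":0},{"x":28.7,"y":5.4,"z":18,"rx":0,"ry":0,"rz":0},{"x":28.7,"y":5.4,"z":18,"rx":0,"ry":0,"rz":0},{"x":28.7,"y":5.4,"z":18,"rx":0,"ry":0,"rz":0},{"x":28.7,"y":5.4,"z":18,"rx":0,"ry":0,"rz":0},{"x":0,"y":0,"z":0,"rx":0,"ry":0,"rz":0},{"x":0,"y":0,"z":18,"rx":0,"ry":0,"rz":0},{"x":0,"y":0,"z":18,"rx":0,"ry":0,"rz":0},{"x":0,"y":0,"z":4,"rx":0,"ry":0,"rz":0},{"x":0,"y":0,"z":0,"rx":0,"ry":0,"rz":0}]'

```text
time_s: 5.1
ee_pos: [624.3, -12.1, 130.1]
ee_rot: [-180.0, 0.1, 16.4]
force: [-0.3, -0.4, 0.6]
gripper_width: 36.2
gripper_force: 0.0
```

Run:
```python
from h import *
np.set_printoptions(precision=1,suppress=True)
s=state();print(s["ee_pos"],s["ee_rot"],s["qpos"],s["force"])
f=grab_frame("wrist"); cv2.imwrite("pics/w3.png",cv2.resize(f["img"][:,:,::-1],(768,576),interpolation=2))
p,R=pose(); print("tips px (x1.5)",proj(f,[p,p+R.apply([0,18,0]),p+R.apply([0,-18,0])],True)*1.5)
for l in ["glass_rod"]:
  for d in masks_of("wrist",l)[:2]:
    v,u=np.nonzero(d["pixels"]); Q=onz(f,np.c_[u,v],100,True)[:,:2]; m=Q.mean(0); w,V=np.linalg.eigh(np.cov((Q-m).T)); a=V[:,1]*np.sign(V[0,1]); q=(Q-m)@a
    print(l,round(d["p"],2),len(u),"ends",m+a*q.min(),m+a*q.max(),np.degrees(np.arctan2(a[1],a[0])),"tool frame",R.inv().apply(np.r_[m+a*q.max(),100]-p))
```

```text
[624.3 -12.1 130.1] [-180.     0.1   16.4] [-2.2 24.7 87.2 -0.  68.2 71.5] [-0.3 -0.4  0.6]
tips px (x1.5) [[377.  324.9]
 [413.3 324.8]
 [340.7 324.8]]
glass_rod 0.84 942 ends [504.  -49.5] [636.5 -11.4] 16.04149310702383 tool frame [11.1  2.6 30.9]
```

View pics/w3.png

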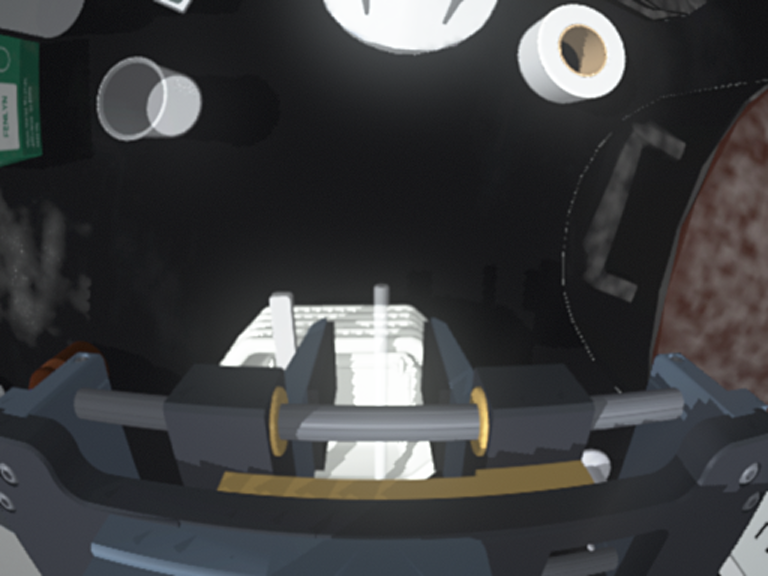

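Call:
move_arm --plan '[{"x":0,"y":2,"z":15,"rx":0,"ry":0,"rz":0},{"x":0,"y":0,"z":15,"rx":0,"ry":0,"rz":0},{"x":0,"y":0,"z":10,"rx":0,"ry":0,"rz":0},{"x":0,"y":0,"z":6,"rx":0,"ry":0,"rz":0},{"x":0,"y":0,"z":2,"rx":0,"ry":0,"rz":0},{"x":0,"y":0,"z":0,"rx":0,"ry":0,"rz":0}]'

```text
time_s: 5.8
ee_pos: [625.8, -13.8, 82.4]
ee_rot: [180.0, -0.0, 16.4]
force: [-0.0, -0.6, 0.2]
gripper_width: 36.6
gripper_force: 0.0
```

Call:
move_arm --plan '[{"x":0,"y":0,"z":0,"rx":0,"ry":0,"rz":0},{"x":0,"y":0,"z":0,"rx":0,"ry":0,"rz":0},{"x":0,"y":0,"z":0,"rx":0,"ry":0,"rz":0},{"x":0,"y":0,"z":0,"rx":0,"ry":0,"rz":0},{"x":0,"y":0,"z":0,"rx":0,"ry":0,"rz":0},{"x":0,"y":0,"z":0,"rx":0,"ry":0,"rz":0}]' --grip 0 --squeeze 20

```text
time_s: 6.4
ee_pos: [625.6, -13.8, 82.1]
ee_rot: [180.0, -0.0, 16.4]
force: [-0.4, 0.7, -0.3]
gripper_width: 0.2
gripper_force: 0.0
```

Run:
```python
from h import *
np.set_printoptions(precision=1,suppress=True)
f=grab_frame("wrist"); g=grab_frame("scene")
a=f["img"][150:384,100:412]; b=g["img"][160:230,190:300]
cv2.imwrite("pics/w4.png",np.hstack([cv2.resize(a,(400,300)),cv2.resize(b,(400,300),interpolation=2)])[:,:,::-1])
for l in ["glass_rod","spatula"]:
  for n,h in (("scene",g),("wrist",f)):
   for d in masks_of(n,l)[:2]:
    v,u=np.nonzero(d["pixels"]); Q=onz(h,np.c_[u,v],102,n=="wrist")[:,:2]; m=Q.mean(0); w,V=np.linalg.eigh(np.cov((Q-m).T)); a=V[:,1]*np.sign(V[0,1]); q=(Q-m)@a
    print(n,l,round(d["p"],2),len(u),"ends",m+a*q.min(),m+a*q.max(),np.degrees(np.arctan2(a[1],a[0])))
```

```text
scene glass_rod 0.5 157 ends [450.8 -59.7] [628.   -9.2] 15.887009530701674
wrist glass_rod 0.57 218 ends [547.6 -36.9] [638.5 -11. ] 15.915406732246199
scene spatula 0.61 321 ends [431.2 -12.3] [612.4  43.9] 17.234691412229314
wrist spatula 0.95 628 ends [583.1  36.5] [618.3  39.7] 5.167940971636363
wrist spatula 0.16 1803 ends [589.5  71.4] [633.3 -45.3] -69.39569972370172
```

View pics/w4.png

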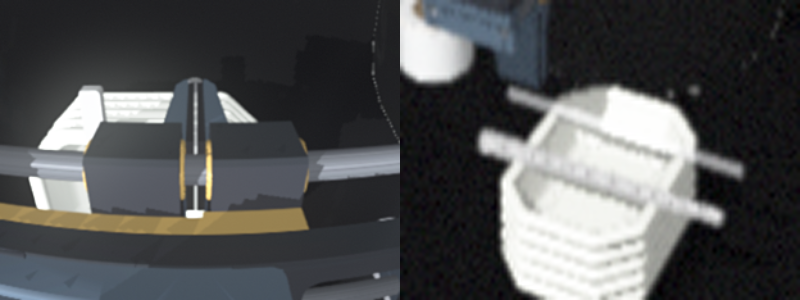

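Run:
```python
from h import *
np.set_printoptions(precision=1,suppress=True)
g=grab_frame("scene");f=grab_frame("wrist"); p,R=pose(); print(p)
P=[p,p+[0,0,18],p+R.apply([16,0,-18]),p+R.apply([-16,0,0])]
print("scene crop px",(proj(g,P)-[190,160])*[400/110,300/70]+[400,0])
print("wrist crop px",(proj(f,P,True)-[100,150])*[400/312,300/234])
cv2.imwrite("pics/w5.png",np.hstack([cv2.resize(f["img"][190:300,190:320],(400,340),interpolation=2),cv2.resize(g["img"][160:200,200:247],(400,340),interpolation=2)])[:,:,::-1])
m=np.zeros((384,512),bool); m[200:240,245:262]=1
C=cloud(f,m,True); print(np.c_[C[::12]])
```

```text
[625.6 -13.8  82. ]
scene crop px [[522.5 117.5]
 [522.1  95.9]
 [504.3  89.9]
 [540.2 123.6]]
wrist crop px [[193.6  86. ]
 [193.5  98.6]
 [193.5  70.7]
 [193.7 110.7]]
[[609.7 -11.7   0.4]
 [613.4 -23.4   1.2]
 [611.3 -18.7   2.1]
 [608.3 -14.3   0.5]
 [611.7 -26.1   0.3]
 [609.2 -21.5   0.5]
 [607.1 -17.8   0.6]
 [604.3 -13.3  -0.2]
 [608.  -25.    0.5]
 [605.8 -20.3   1.2]
 [602.8 -15.8  -0.1]
 [606.9 -27.5   1.6]
 [603.8 -23.1  -0.1]
 [601.8 -18.3   1.4]
 [599.5 -14.7   1.2]
 [602.7 -26.6   0.5]
 [636.1 -11.5  97.3]
 [635.3  -8.2  99.8]
 [643.9 -13.7 116.9]
 [636.6 -12.8 101.4]
 [635.8  -9.5 103.7]
 [644.4 -14.7 120.7]
 [641.8 -12.4 117.8]
 [640.7  -9.5 118.8]
 [641.5  -6.2 124.5]
 [642.1 -13.5 121. ]
 [634.4 -12.7 105.2]
 [640.3  -7.8 123.8]
 [643.9 -14.1 127.9]
 [641.4 -11.8 125.3]
 [640.9  -8.9 127.5]
 [641.5  -5.8 132.5]
 [642.3 -12.7 129.7]
 [630.8 -13.  105.5]
 [640.4  -7.3 131.8]
 [643.7 -13.9 134.9]
 [641.6 -11.7 133.2]
 [640.6  -9.  133.9]
 [641.4  -6.  139. ]
 [642.  -12.7 136. ]
 [627.2 -14.1 105.2]
 [640.4  -7.4 138.8]
 [642.2 -13.7 138.7]
 [641.5 -11.1 140. ]
 [640.4  -8.6 140.6]
 [644.3 -14.1 145.3]
 [642.1 -12.  143.3]
 [641.4  -9.4 144.6]
 [640.5  -6.9 145.5]
 [642.5 -12.9 146. ]
 [621.4 -16.5 103.1]
 [641.3  -7.9 148.9]
 [644.3 -13.3 151.9]
 [642.1 -11.4 149.7]
 [641.1  -9.  150.2]
 [641.7  -6.2 154.2]
 [642.2 -12.4 151.6]]
```

View pics/w5.png

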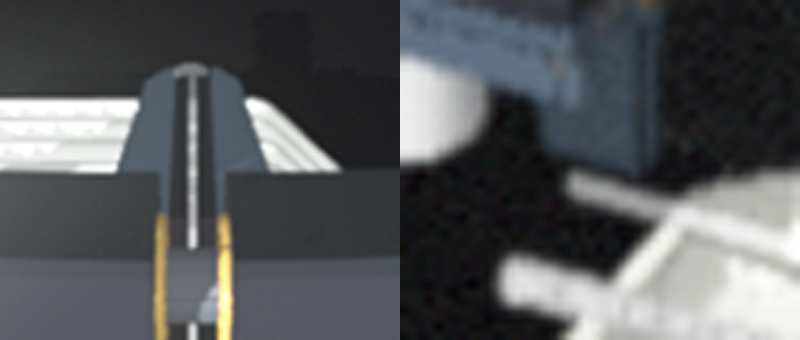

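Run:
```python
from h import *
np.set_printoptions(precision=1,suppress=True,linewidth=150)
p,R=pose()
for n in ("wrist","scene"):
    f=grab_frame(n); C=cloud(f,np.ones((384,512),bool),n=="wrist"); T=R.inv().apply(C-p)
    T=T[(abs(T[:,0])<40)&(abs(T[:,1])<40)&(T[:,2]>-90)&(T[:,2]<25)]
    for a in range(-90,25,8):
        k=T[(T[:,2]>=a)&(T[:,2]<a+8)]
        if len(k): print(n,a,len(k),k.min(0),k.max(0))
```

```text
wrist -90 330 [-17.3  -3.9 -90. ] [ 18.4   5.9 -82. ]
wrist -82 270 [ 15.4 -11.  -81.8] [ 18.6  12.6 -74. ]
wrist -74 307 [ 15.7 -10.8 -74. ] [ 18.5  12.3 -66. ]
wrist -66 219 [ 15.5 -10.2 -66. ] [ 18.6  11.8 -58. ]
wrist -58 212 [ 14.6  -9.2 -58. ] [ 18.4  11.3 -50. ]
wrist -50 158 [ 15.2  -8.5 -49.8] [ 18.3  10.6 -42.1]
wrist -42 105 [ 15.3  -8.2 -41.9] [ 17.9  10.3 -34.2]
wrist -26 139 [-31.8  -2.6 -23.7] [ 11.4   4.1 -18.1]
wrist -18 10 [ 10.7  -2.  -17.9] [ 11.7   3.4 -15.2]
wrist -2 90 [-24.4 -39.8   0. ] [-22.5  23.6   5.1]
wrist 6 155 [-30.  -39.8  11.3] [-22.5  28.1  14. ]
wrist 14 103 [-30.9 -39.   14. ] [-22.3  30.8  18.8]
wrist 22 2 [-26.1 -27.7  24.9] [-25.1 -24.2  25. ]
scene -90 18 [-18.2 -18.2 -88.8] [ -2.4   8.2 -82.2]
scene -82 16 [-17.2 -15.2 -81.6] [ -6.6  10.  -74.8]
scene -74 18 [-17.4 -16.1 -73.8] [ -5.8   6.6 -66.1]
scene -66 18 [-16.8 -17.  -65.9] [ 12.6   6.4 -58.1]
scene -58 29 [-17.9 -16.6 -58. ] [ 16.5   3.3 -51. ]
scene -50 33 [-18.2 -14.8 -49.8] [ 20.1   4.8 -42.3]
scene -42 21 [-17.5 -14.1 -41.6] [ 16.3   2.1 -34. ]
scene -34 1 [-11.2  -5.8 -33.6] [-11.2  -5.8 -33.6]
scene -26 34 [-38.  -10.7 -24.7] [  8.5   3.3 -18. ]
scene -18 60 [-39.9 -39.8 -17.9] [  8.6  36.  -10.1]
scene -10 25 [-39.1 -30.6  -9.6] [-30.9  29.9  -2.1]
scene -2 22 [-39.9 -26.4  -1.9] [-31.7  13.6   5.8]
scene 6 5 [-39.9 -15.9   6.1] [-36.4   7.4  10.4]
```

Call:
move_arm --plan '[{"x":0,"y":0,"z":0,"rx":0,"ry":0,"rz":0},{"x":0,"y":0,"z":0,"rx":0,"ry":0,"rz":0},{"x":0,"y":0,"z":0,"rx":0,"ry":0,"rz":0},{"x":0,"y":0,"z":0,"rx":0,"ry":0,"rz":0},{"x":0,"y":0,"z":10,"rx":0,"ry":0,"rz":0},{"x":0,"y":0,"z":10,"rx":0,"ry":0,"rz":0},{"x":0,"y":0,"z":8,"rx":0,"ry":0,"rz":0},{"x":0,"y":0,"z":4,"rx":0,"ry":0,"rz":0},{"x":0,"y":0,"z":0,"rx":0,"ry":0,"rz":0}]' --grip 0.4

```text
time_s: 7.8
ee_pos: [624.9, -13.8, 48.9]
ee_rot: [-180.0, 0.1, 16.4]
force: [0.5, 0.2, 0.1]
gripper_width: 36.4
gripper_force: 0.0
```

Call:
move_arm --plan '[{"x":0,"y":0,"z":0,"rx":0,"ry":0,"rz":0},{"x":0,"y":0,"z":0,"rx":0,"ry":0,"rz":0},{"x":0,"y":0,"z":0,"rx":0,"ry":0,"rz":0},{"x":0,"y":0,"z":0,"rx":0,"ry":0,"rz":0},{"x":0,"y":0,"z":0,"rx":0,"ry":0,"rz":0},{"x":0,"y":0,"z":0,"rx":0,"ry":0,"rz":0}]' --grip 0 --squeeze 20

```text
time_s: 8.4
ee_pos: [625.8, -13.8, 50.3]
ee_rot: [180.0, -0.0, 16.4]
force: [-0.2, -0.8, 1.9]
gripper_width: 7.9
gripper_force: 20.0
```

Call:
move_arm --plan '[{"x":0,"y":0,"z":-10,"rx":0,"ry":0,"rz":0},{"x":0,"y":0,"z":-20,"rx":0,"ry":0,"rz":0},{"x":0,"y":0,"z":-35,"rx":0,"ry":0,"rz":0},{"x":-20,"y":0,"z":-35,"rx":0,"ry":0,"rz":0},{"x":-35,"y":10,"z":-35,"rx":0,"ry":0,"rz":0},{"x":-35,"y":15,"z":-35,"rx":0,"ry":0,"rz":0},{"x":-35,"y":20,"z":-30,"rx":0,"ry":0,"rz":0},{"x":-30,"y":20,"z":0,"rx":0,"ry":0,"rz":0},{"x":-20,"y":15,"z":0,"rx":0,"ry":0,"rz":0},{"x":0,"y":0,"z":0,"rx":0,"ry":0,"rz":0}]'

```text
time_s: 9.4
ee_pos: [479.9, -140.6, 249.8]
ee_rot: [179.9, -0.0, 16.2]
force: [0.2, 0.0, -0.5]
gripper_width: 8.0
gripper_force: 20.0
```

```bash
cat >> h.py <<'E'
G=-53.  # grasp point along tool z (fingertips measured at -34)
def tool(A,th):
    A,th=np.radians([A,th]); a=np.array([np.cos(A),np.sin(A),0]); k=np.array([0,0,1.])
    z=np.sin(th)*a-np.cos(th)*k; x=np.cos(th)*a+np.sin(th)*k
    return Ro.from_matrix(np.c_[x,np.cross(z,x),z])
def rows(p1,R1,n,p0=None,R0=None):
    if p0 is None: p0,R0=pose()
    t=R0.inv().apply(np.asarray(p1)-p0); w=(R0.inv()*R1).as_rotvec()/n; r=Ro.from_rotvec(w).as_matrix()
    S=sum(np.linalg.matrix_power(r,i) for i in range(n)); s=np.linalg.solve(S,t)
    print(n,"rows  shift",np.round(s,2),"turn",np.round(w,4),"| path grasp pts:")
    p,R=np.array(p0,float),R0
    for i in range(n):
        p=p+R.apply(s); R=R*Ro.from_rotvec(w)
        if i%4==3: print("   ",np.round(p+R.apply([0,0,G])))
E
python3 - <<'E'
from h import *
np.set_printoptions(precision=1,suppress=True)
s=state(); print(s["ee_pos"],s["ee_rot"],s["qpos"],s["gripper_width"],s["force"])
f=grab_frame("wrist"); p,R=pose()
C=cloud(f,np.ones((384,512),bool),True); T=R.inv().apply(C-p); k=(abs(T[:,1])<8)&(T[:,2]>G-12)&(T[:,2]<G+25)&(T[:,0]>-16)&(T[:,0]<40); print("near rod",k.sum(),T[k].max(0),T[k].min(0))
for d in landmark_of("wrist","holder_mouth"): print(d["p"],onz(f,[d["point"]],92,True))
E
```

```text
[ 479.9 -140.6  249.8] [179.9  -0.   16.2] [-17.6   9.2  91.9  -0.1  78.8  56.2] 8.048350859216864 [ 0.2  0.  -0.5]
near rod 878 [ 16.8   8.  -34.2] [-14.9  -7.9 -65. ]
0.95 [[ 469.1 -280.7   92. ]]
0.68 [[ 386.6 -166.    92. ]]
```

```bash
cat >> h.py <<'E'
def final(pot,A,th,L,fwd,lat,zb,back=0):
    "TCP pose that puts the low end at fwd/lat of the pot axis, height zb, drawn back along the rod"
    R=tool(A,th); x,y,z=R.as_matrix().T; a=np.array([np.cos(np.radians(A)),np.sin(np.radians(A)),0])
    return np.r_[pot,zb]+fwd*a+lat*y+(L+back)*x-G*z,R
E
python3 - <<'E'
from h import *
for A in (16,25):
    p1,R1=final((465,-281.5),A,75,188,-9,8,17,110); print(A,p1,R1.as_euler("xyz",degrees=True),"G",p1+R1.apply([0,0,G]),"body back",p1+R1.apply([0,0,G-250]))
    rows(p1,R1,14)
E
```

```text
16 [ 581.90490558 -256.30045324  291.12848684] [180. -75.  16.] G [ 532.69400819 -270.411451    304.84589623] body back [ 300.5671337  -336.97276116  369.55065751]
14 rows  shift [ 5.84 10.06  0.14] turn [-0.0002  0.0934  0.0003] | path grasp pts:
    [ 497. -176.  301.]
    [ 511. -214.  302.]
    [ 526. -251.  303.]
25 [ 576.52353458 -238.32274511  291.12848684] [180. -75.  25.] G [ 530.12595138 -259.95829348  304.84589623] body back [ 311.26942687 -362.0127669   369.55065751]
14 rows  shift [ 5.36  8.92 -0.4 ] turn [ 0.0071  0.0932 -0.0092] | path grasp pts:
    [ 494. -174.  303.]
    [ 508. -209.  303.]
    [ 522. -243.  304.]
```

Call:
move_arm --plan '[{"x":5.84,"y":10.06,"z":0.14,"rx":0,"ry":0.0934,"rz":0},{"x":5.84,"y":10.06,"z":0.14,"rx":0,"ry":0.0934,"rz":0},{"x":5.84,"y":10.06,"z":0.14,"rx":0,"ry":0.0934,"rz":0},{"x":5.84,"y":10.06,"z":0.14,"rx":0,"ry":0.0934,"rz":0},{"x":5.84,"y":10.06,"z":0.14,"rx":0,"ry":0.0934,"rz":0},{"x":5.84,"y":10.06,"z":0.14,"rx":0,"ry":0.0934,"rz":0},{"x":5.84,"y":10.06,"z":0.14,"rx":0,"ry":0.0934,"rz":0}]'

```text
time_s: 10.2
ee_pos: [540.0, -194.9, 259.3]
ee_rot: [179.9, -37.7, 16.5]
force: [-0.6, 0.6, -0.3]
gripper_width: 7.8
gripper_force: 20.0
```

Call:
move_arm --plan '[{"x":5.84,"y":10.06,"z":0.14,"rx":0,"ry":0.0934,"rz":0},{"x":5.84,"y":10.06,"z":0.14,"rx":0,"ry":0.0934,"rz":0},{"x":5.84,"y":10.06,"z":0.14,"rx":0,"ry":0.0934,"rz":0},{"x":5.84,"y":10.06,"z":0.14,"rx":0,"ry":0.0934,"rz":0},{"x":5.84,"y":10.06,"z":0.14,"rx":0,"ry":0.0934,"rz":0},{"x":5.84,"y":10.06,"z":0.14,"rx":0,"ry":0.0934,"rz":0},{"x":5.84,"y":10.06,"z":0.14,"rx":0,"ry":0.0934,"rz":0},{"x":0,"y":0,"z":0,"rx":0,"ry":0,"rz":0}]'

```text
time_s: 11.0
ee_pos: [582.7, -256.6, 287.1]
ee_rot: [-178.7, -74.8, 15.0]
force: [-0.2, 0.4, -0.3]
gripper_width: 7.8
gripper_force: 20.0
```

Run:
```python
from h import *
np.set_printoptions(precision=1,suppress=True)
s=state(); print(s["ee_pos"],s["ee_rot"],s["qpos"],s["gripper_width"],s["force"])
p,R=pose()
for n in ("scene","top"):
    f=grab_frame(n); 
    for d in masks_of(n,"glass_rod")[:2]:
        C=cloud(f,d["pixels"]); T=R.inv().apply(C-p); print(n,d["p"],d["box"],T[abs(T[:,1])<12].min(0) if len(T) else 0,np.median(T,0) if len(T) else 0)
    print("expect rod ends",proj(f,[p+R.apply([-188,0,G]),p+R.apply([12,0,G])]))
    for l in ("glass_rod_end_a","holder_mouth"): print([(np.round(d["point"],1),round(d["p"],2)) for d in landmark_of(n,l)])
    cv2.imwrite(f"pics/{n}6.png",cv2.resize(f["img"][120:260,200:380],(400,311),interpolation=2)[:,:,::-1])
cv2.imwrite("pics/6.png",np.hstack([cv2.imread("pics/scene6.png"),cv2.imread("pics/top6.png")]))
```

```text
[ 582.7 -256.6  287.1] [-178.7  -74.8   15. ] [-57.6  16.4 121.   91.1  68.1 -45.1] 7.768664651732953 [-0.2  0.4 -0.3]
expect rod ends [[317.4 157.5]
 [306.6  96.1]]
[(array([315.5, 155.6]), 0.68), (array([243.2, 208.4]), 0.67)]
[(array([322.9, 192.4]), 0.98), (array([351.9, 188. ]), 0.61), (array([322.6, 167.8]), 0.58)]
top 0.69 [329.7, 217.2, 9.6, 8.3] [-302.6  -11.1  -42.9] [-290.3   -5.1  -33.8]Traceback (most recent call last):
  File "<stdin>", line 8, in <module>
    return umr_minimum(a, axis, None, out, keepdims, initial, where)
ValueError: zero-size array to reduction operation minimum which has no identity
```

Run:
```python
from h import *
np.set_printoptions(precision=1,suppress=True)
p1,R1=final((465,-281.5),15.5,75,186,-9,8,19,110); rows(p1,R1,2)
g=grab_frame("scene"); print(proj(g,[[465,-281.5,92],[465,-281.5,0]]))
for l in ("holder_mouth","rod_holder"): print([(np.round(d["point"],1),round(d["p"],2)) for d in landmark_of("scene",l)])
f=grab_frame("wrist"); p,R=pose(); print("wrist expect end",proj(f,[p+R.apply([-186,0,G]),[465,-281.5,92],[390,-167,92]],True))
for l in ("holder_mouth","glass_rod_end_a"): print([(np.round(d["point"],1),round(d["p"],2)) for d in landmark_of("wrist",l)])
```

```text
2 rows  shift [-0.3  0.9 -0.8] turn [-0.  0.  0.] | path grasp pts:
[[321.7 167.9]
 [318.8 191.9]]
[(array([323.3, 192.9]), 0.89), (array([353.5, 186.5]), 0.86), (array([321.9, 168.8]), 0.76), (array([243.1, 205.8]), 0.45)]
[(array([319. , 220.7]), 0.82), (array([348.7, 211.5]), 0.81), (array([316.7, 191.9]), 0.78)]
wrist expect end [[251.3 416.7]
 [242.9 441.1]
 [114.8 458.7]]
[]
[(array([252.2, 231.5]), 0.86)]
```

Call:
move_arm --plan '[{"x":-10.6,"y":1.8,"z":-1.6,"rx":0,"ry":0,"rz":0},{"x":-15,"y":0,"z":0,"rx":0,"ry":0,"rz":0},{"x":-15,"y":0,"z":0,"rx":0,"ry":0,"rz":0},{"x":-15,"y":0,"z":0,"rx":0,"ry":0,"rz":0},{"x":-15,"y":0,"z":0,"rx":0,"ry":0,"rz":0},{"x":0,"y":0,"z":0,"rx":0,"ry":0,"rz":0},{"x":0,"y":0,"z":0,"rx":0,"ry":0,"rz":0}]'

```text
time_s: 12.3
ee_pos: [563.5, -263.5, 222.0]
ee_rot: [-179.7, -74.9, 16.0]
force: [-0.1, 1.1, -0.8]
gripper_width: 7.6
gripper_force: 20.0
```

Run:
```python
from h import *
np.set_printoptions(precision=1,suppress=True)
s=state(); print(s["ee_pos"],s["ee_rot"],s["gripper_width"],s["force"])
p1,R1=final((465,-281.5),15.5,75,186,-9,8,19,0); rows(p1,R1,3)
g=grab_frame("scene"); h=grab_frame("top")
p,R=pose(); print("bottom",p+R.apply([-186,0,G]),proj(g,[p+R.apply([12,0,G])]))
cv2.imwrite("pics/7.png",np.hstack([cv2.resize(g["img"][80:230,270:390],(400,500),interpolation=2),cv2.resize(h["img"][180:280,290:370],(400,500),interpolation=2)])[:,:,::-1])
for d in landmark_of("scene","rod_holder"): print(d)
```

```text
[ 563.5 -263.5  222. ] [-179.7  -74.9   16. ] 7.633375492673636 [-0.1  1.1 -0.8]
3 rows  shift [-12.8  -0.3   0.2] turn [-0.  0.  0.] | path grasp pts:
bottom [ 468.1 -291.4   56.9] [[311.4 117.5]]
{'point': [316.6, 218.8], 'p': 0.97}
{'point': [347.6, 210.7], 'p': 0.81}
{'point': [317.1, 191.6], 'p': 0.73}
```

View pics/7.png

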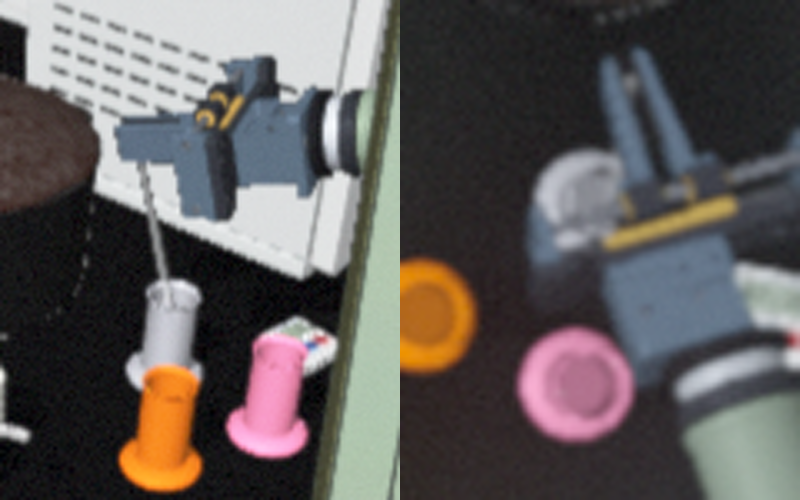

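Call:
move_arm --plan '[{"x":-12,"y":-0.5,"z":0,"rx":0,"ry":0,"rz":0},{"x":-12,"y":0,"z":0,"rx":0,"ry":0,"rz":0},{"x":-8,"y":0,"z":0,"rx":0,"ry":0,"rz":0},{"x":-5,"y":0,"z":0,"rx":0,"ry":0,"rz":0},{"x":0,"y":0,"z":0,"rx":0,"ry":0,"rz":0},{"x":0,"y":0,"z":0,"rx":0,"ry":0,"rz":0}]'

```text
time_s: 13.05
ee_pos: [554.3, -265.6, 186.7]
ee_rot: [180.0, -74.9, 16.4]
force: [-0.8, 1.1, 0.1]
gripper_width: 7.8
gripper_force: 20.0
```

Call:
move_arm --plan '[{"x":0,"y":0,"z":0,"rx":0,"ry":0,"rz":0},{"x":0,"y":0,"z":0,"rx":0,"ry":0,"rz":0},{"x":0,"y":0,"z":0,"rx":0,"ry":0,"rz":0},{"x":0,"y":0,"z":0,"rx":0,"ry":0,"rz":0},{"x":0,"y":0,"z":0,"rx":0,"ry":0,"rz":0}]' --grip 0.35

```text
time_s: 13.55
ee_pos: [554.4, -265.7, 187.0]
ee_rot: [179.9, -74.9, 16.5]
force: [0.7, 0.2, 0.3]
gripper_width: 32.2
gripper_force: 0.0
```

Run:
```python
from h import *
np.set_printoptions(precision=1,suppress=True)
s=state(); print(s["ee_pos"],s["ee_rot"],s["gripper_width"],s["force"])
g=grab_frame("scene"); 
print("expected pot",proj(g,[[465,-281.5,92],[465,-281.5,0]]))
for l in ("glass_rod_end_a","rod_holder","holder_mouth"): print(l,[(np.round(d["point"],1),round(d["p"],2)) for d in landmark_of("scene",l)])
for d in masks_of("scene","glass_rod")[:2]: print(d["p"],d["box"])
```

```text
[ 554.4 -265.7  187. ] [179.9 -74.9  16.5] 32.19459214066658 [0.7 0.2 0.3]
expected pot [[321.7 167.9]
 [318.8 191.9]]
glass_rod_end_a [(array([240. , 182.6]), 0.26)]
rod_holder [(array([350.4, 211.7]), 0.75), (array([317.8, 221.5]), 0.59)]
holder_mouth [(array([321.3, 168.7]), 0.8), (array([322.6, 191.9]), 0.7), (array([351. , 187.5]), 0.61)]
0.39 [315.1, 159.1, 13.1, 30.3]
0.28 [362.9, 185.0, 21.0, 11.0]
```

Call:
move_arm --plan '[{"x":0,"y":0,"z":-12,"rx":0,"ry":0,"rz":0},{"x":0,"y":0,"z":-20,"rx":0,"ry":0,"rz":0},{"x":0,"y":0,"z":-30,"rx":0,"ry":0,"rz":0},{"x":10,"y":0,"z":-30,"rx":0,"ry":0,"rz":0},{"x":20,"y":0,"z":-20,"rx":0,"ry":0,"rz":0},{"x":20,"y":0,"z":0,"rx":0,"ry":0,"rz":0},{"x":20,"y":0,"z":0,"rx":0,"ry":0,"rz":0},{"x":0,"y":0,"z":0,"rx":0,"ry":0,"rz":0}]' --grip 0.45

```text
time_s: 14.6
ee_pos: [467.7, -291.4, 285.8]
ee_rot: [178.8, -75.0, 17.5]
force: [-0.9, 0.7, -0.9]
gripper_width: 40.7
gripper_force: 0.0
```

Run:
```python
from h import *
np.set_printoptions(precision=1,suppress=True)
s=state(); print(s["ee_pos"],s["ee_rot"],s["qpos"])
rows([609.3,37.3,190],tool(17.2,0),16)
for n in ("wrist","scene"):
    f=grab_frame(n)
    for l in ("glass_rod_end_a","holder_mouth"): print(n,l,[(np.round(d["point"],1),round(d["p"],2)) for d in landmark_of(n,l)])
    for d in masks_of(n,"glass_rod")[:2]: print(d["p"],d["box"])
    C=cloud(f,np.ones((384,512),bool),n=="wrist"); k=(np.hypot(C[:,0]-480,C[:,1]+277)<50)&(C[:,2]>105)&(C[:,2]<225); print(k.sum(), C[k][::max(1,k.sum()//8)])
```

```text
[ 467.7 -291.4  285.8] [178.8 -75.   17.5] [-73.9  15.1 123.6  79.8  78.9 -48. ]
16 rows  shift [  7.8 -17.1  14.8] turn [ 0.  -0.1 -0. ] | path grasp pts:
    [ 470. -219.  322.]
    [ 524. -132.  319.]
    [573. -45. 292.]
    [609.  37. 243.]
wrist glass_rod_end_a [(array([246.5, 248.9]), 0.65)]
wrist holder_mouth []
0.69 [249.2, 282.4, 11.7, 67.5]
334 [[ 519.4 -273.   202.5]
 [ 513.7 -278.   201.8]
 [ 512.6 -279.4  195.7]
 [ 513.  -281.6  188.2]
 [ 496.7 -280.8  153.5]
 [ 496.  -282.2  145.3]
 [ 492.9 -281.9  137.5]
 [ 488.5 -282.   131.1]
 [ 485.6 -281.6  122.3]]
scene glass_rod_end_a [(array([305.4, 129.6]), 0.48)]
scene holder_mouth [(array([319.3, 165.9]), 0.96), (array([355.1, 184.5]), 0.8), (array([322. , 191.5]), 0.69)]
86 [[ 519.9 -269.7  201.6]
 [ 511.4 -274.5  192.7]
 [ 509.6 -273.9  179.9]
 [ 506.4 -271.2  168.4]
 [ 499.3 -278.5  157.6]
 [ 494.4 -273.1  147.9]
 [ 494.2 -275.2  132.7]
 [ 484.  -272.2  127.7]
 [ 486.3 -278.3  109.4]]
```

Run:
```python
from h import *
np.set_printoptions(precision=4,suppress=True)
p,R=pose(); p1=np.array([609.3,37.3,185]);R1=tool(17.2,0);n=16
w=(R.inv()*R1).as_rotvec()/n; print(w); rows(p1,R1,n)
```

```text
[ 0.0005 -0.0817 -0.0008]
16 rows  shift [  7.67 -17.11  14.92] turn [ 0.0005 -0.0817 -0.0008] | path grasp pts:
    [ 470. -219.  318.]
    [ 524. -131.  315.]
    [573. -45. 287.]
    [609.  37. 238.]
```

Call:
move_arm --plan '[{"x":7.67,"y":-17.11,"z":14.92,"rx":0.0005,"ry":-0.0817,"rz":-0.0008},{"x":7.67,"y":-17.11,"z":14.92,"rx":0.0005,"ry":-0.0817,"rz":-0.0008},{"x":7.67,"y":-17.11,"z":14.92,"rx":0.0005,"ry":-0.0817,"rz":-0.0008},{"x":7.67,"y":-17.11,"z":14.92,"rx":0.0005,"ry":-0.0817,"rz":-0.0008},{"x":7.67,"y":-17.11,"z":14.92,"rx":0.0005,"ry":-0.0817,"rz":-0.0008},{"x":7.67,"y":-17.11,"z":14.92,"rx":0.0005,"ry":-0.0817,"rz":-0.0008},{"x":7.67,"y":-17.11,"z":14.92,"rx":0.0005,"ry":-0.0817,"rz":-0.0008},{"x":7.67,"y":-17.11,"z":14.92,"rx":0.0005,"ry":-0.0817,"rz":-0.0008}]'

```text
time_s: 15.8
ee_pos: [555.3, -121.3, 273.6]
ee_rot: [179.7, -37.3, 16.9]
force: [0.1, 0.1, -0.7]
gripper_width: 41.1
gripper_force: 0.0
```

Call:
move_arm --plan '[{"x":7.67,"y":-17.11,"z":14.92,"rx":0.0005,"ry":-0.0817,"rz":-0.0008},{"x":7.67,"y":-17.11,"z":14.92,"rx":0.0005,"ry":-0.0817,"rz":-0.0008},{"x":7.67,"y":-17.11,"z":14.92,"rx":0.0005,"ry":-0.0817,"rz":-0.0008},{"x":7.67,"y":-17.11,"z":14.92,"rx":0.0005,"ry":-0.0817,"rz":-0.0008},{"x":7.67,"y":-17.11,"z":14.92,"rx":0.0005,"ry":-0.0817,"rz":-0.0008},{"x":7.67,"y":-17.11,"z":14.92,"rx":0.0005,"ry":-0.0817,"rz":-0.0008},{"x":7.67,"y":-17.11,"z":14.92,"rx":0.0005,"ry":-0.0817,"rz":-0.0008},{"x":7.67,"y":-17.11,"z":14.92,"rx":0.0005,"ry":-0.0817,"rz":-0.0008},{"x":0,"y":0,"z":0,"rx":0,"ry":0,"rz":0},{"x":0,"y":0,"z":0,"rx":0,"ry":0,"rz":0}]'

```text
time_s: 16.8
ee_pos: [609.2, 37.5, 183.8]
ee_rot: [180.0, 0.1, 17.3]
force: [-0.4, 0.4, -0.1]
gripper_width: 41.1
gripper_force: 0.0
```

Run:
```python
from h import *
np.set_printoptions(precision=1,suppress=True)
s=state(); print(s["ee_pos"],s["ee_rot"],s["qpos"],s["force"])
f=grab_frame("wrist"); p,R=pose()
for l in ("spatula_end_a",): print([(onz(f,[d["point"]],100,True),round(d["p"],2)) for d in landmark_of("wrist",l)])
for d in masks_of("wrist","spatula")[:2]:
    v,u=np.nonzero(d["pixels"]); Q=onz(f,np.c_[u,v],103,True)[:,:2]; m=Q.mean(0); w,V=np.linalg.eigh(np.cov((Q-m).T)); a=V[:,1]*np.sign(V[0,1]); q=(Q-m)@a
    print(round(d["p"],2),len(u),"ends",m+a*q.min(),m+a*q.max(),np.degrees(np.arctan2(a[1],a[0])),np.sqrt(w))
rows([609.3,37.3,47],tool(17.2,0),8)
```

```text
[609.2  37.5 183.8] [180.    0.1  17.3] [ 2.5 21.5 84.3 -0.1 74.3 75.3] [-0.4  0.4 -0.1]
[(array([[616.4,  41.3, 100. ]]), 0.62)]
0.65 932 ends [448.4 -11.8] [616.9  41.7] 17.621520693682477 [ 2.8 44.7]
8 rows  shift [ 0.1 -0.1 17.4] turn [ 0. -0. -0.] | path grasp pts:
    [609.  37. 170.]
    [609.  37. 100.]
```

Call:
move_arm --plan '[{"x":0,"y":-1,"z":25,"rx":0,"ry":0,"rz":0},{"x":0,"y":0,"z":25,"rx":0,"ry":0,"rz":0},{"x":0,"y":0,"z":25,"rx":0,"ry":0,"rz":0},{"x":0,"y":0,"z":20,"rx":0,"ry":0,"rz":0},{"x":0,"y":0,"z":20,"rx":0,"ry":0,"rz":0},{"x":0,"y":0,"z":13,"rx":0,"ry":0,"rz":0},{"x":0,"y":0,"z":8,"rx":0,"ry":0,"rz":0},{"x":0,"y":0,"z":0,"rx":0,"ry":0,"rz":0}]'

```text
time_s: 17.75
ee_pos: [608.8, 37.4, 49.1]
ee_rot: [179.9, 0.0, 17.1]
force: [-1.0, -0.5, -0.1]
gripper_width: 40.9
gripper_force: 0.0
```

Call:
move_arm --plan '[{"x":0,"y":0,"z":0,"rx":0,"ry":0,"rz":0},{"x":0,"y":0,"z":0,"rx":0,"ry":0,"rz":0},{"x":0,"y":0,"z":0,"rx":0,"ry":0,"rz":0},{"x":0,"y":0,"z":0,"rx":0,"ry":0,"rz":0},{"x":0,"y":0,"z":0,"rx":0,"ry":0,"rz":0},{"x":0,"y":0,"z":0,"rx":0,"ry":0,"rz":0}]' --grip 0 --squeeze 25

```text
time_s: 18.35
ee_pos: [609.7, 37.9, 49.9]
ee_rot: [179.9, -0.1, 17.2]
force: [0.9, 0.5, 3.3]
gripper_width: 11.5
gripper_force: 25.0
```

Call:
move_arm --plan '[{"x":0,"y":0,"z":-10,"rx":0,"ry":0,"rz":0},{"x":0,"y":0,"z":-20,"rx":0,"ry":0,"rz":0},{"x":0,"y":0,"z":-35,"rx":0,"ry":0,"rz":0},{"x":-20,"y":11,"z":-35,"rx":0,"ry":0,"rz":0},{"x":-30,"y":24,"z":-35,"rx":0,"ry":0,"rz":0},{"x":-30,"y":24,"z":-35,"rx":0,"ry":0,"rz":0},{"x":-30,"y":24,"z":-30,"rx":0,"ry":0,"rz":0},{"x":-30,"y":24,"z":0,"rx":0,"ry":0,"rz":0},{"x":-30,"y":24,"z":0,"rx":0,"ry":0,"rz":0},{"x":0,"y":0,"z":0,"rx":0,"ry":0,"rz":0}]'

```text
time_s: 19.35
ee_pos: [484.6, -137.7, 248.0]
ee_rot: [179.8, 0.0, 16.9]
force: [-0.3, 0.2, -0.3]
gripper_width: 11.4
gripper_force: 25.0
```

Run:
```python
from h import *
np.set_printoptions(precision=1,suppress=True)
s=state(); print(s["ee_pos"],s["ee_rot"],s["gripper_width"])
f=grab_frame("wrist"); p,R=pose()
for d in landmark_of("wrist","spatula_end_a"): print("end in tool frame",R.inv().apply(onz(f,[d["point"]],p[2]-G,True)-p),d["p"])
for d in landmark_of("wrist","holder_mouth"): print(onz(f,[d["point"]],92,True))
p1,R1=final((465,-281.5),16,82,191,-7,-9.5,19,115); print(p1)
rows(p1,R1,16)
```

```text
[ 484.6 -137.7  248. ] [179.8   0.   16.9] 11.440211572758077
end in tool frame [[103.1 -17.1 -52.9]] 0.41
[[ 392.2 -165.5   92. ]]
[[ 467.1 -282.1   92. ]]
[ 547.  -248.1  314.6]
16 rows  shift [ 4.2  7.9 -2.5] turn [-0.   0.1  0. ] | path grasp pts:
    [ 493. -166.  309.]
    [ 496. -197.  316.]
    [ 497. -230.  321.]
    [ 497. -263.  322.]
```

Run:
```python
from h import *
p,R=pose()
p1,R1=final((465.5,-281.5),16,82,191,-7,-9.5,19,115); n=16
print(((R.inv()*R1).as_rotvec()/n).round(4)); rows(p1,R1,n)
```

```text
[-0.0008  0.0894  0.0011]
16 rows  shift [ 4.19  7.9  -2.5 ] turn [-0.0008  0.0894  0.0011] | path grasp pts:
    [ 493. -166.  309.]
    [ 496. -197.  316.]
    [ 497. -230.  321.]
    [ 497. -263.  322.]
```

Call:
move_arm --plan '[{"x":4.19,"y":7.9,"z":-2.5,"rx":-0.0008,"ry":0.0894,"rz":0.0011},{"x":4.19,"y":7.9,"z":-2.5,"rx":-0.0008,"ry":0.0894,"rz":0.0011},{"x":4.19,"y":7.9,"z":-2.5,"rx":-0.0008,"ry":0.0894,"rz":0.0011},{"x":4.19,"y":7.9,"z":-2.5,"rx":-0.0008,"ry":0.0894,"rz":0.0011},{"x":4.19,"y":7.9,"z":-2.5,"rx":-0.0008,"ry":0.0894,"rz":0.0011},{"x":4.19,"y":7.9,"z":-2.5,"rx":-0.0008,"ry":0.0894,"rz":0.0011},{"x":4.19,"y":7.9,"z":-2.5,"rx":-0.0008,"ry":0.0894,"rz":0.0011},{"x":4.19,"y":7.9,"z":-2.5,"rx":-0.0008,"ry":0.0894,"rz":0.0011}]'

```text
time_s: 20.3
ee_pos: [530.5, -187.2, 276.5]
ee_rot: [179.6, -41.2, 17.0]
force: [0.2, 0.7, -0.3]
gripper_width: 11.8
gripper_force: 25.0
```

Call:
move_arm --plan '[{"x":4.19,"y":7.9,"z":-2.5,"rx":-0.0008,"ry":0.0894,"rz":0.0011},{"x":4.19,"y":7.9,"z":-2.5,"rx":-0.0008,"ry":0.0894,"rz":0.0011},{"x":4.19,"y":7.9,"z":-2.5,"rx":-0.0008,"ry":0.0894,"rz":0.0011},{"x":4.19,"y":7.9,"z":-2.5,"rx":-0.0008,"ry":0.0894,"rz":0.0011},{"x":4.19,"y":7.9,"z":-2.5,"rx":-0.0008,"ry":0.0894,"rz":0.0011},{"x":4.19,"y":7.9,"z":-2.5,"rx":-0.0008,"ry":0.0894,"rz":0.0011},{"x":4.19,"y":7.9,"z":-2.5,"rx":-0.0008,"ry":0.0894,"rz":0.0011},{"x":4.19,"y":7.9,"z":-2.5,"rx":-0.0008,"ry":0.0894,"rz":0.0011},{"x":0,"y":0,"z":0,"rx":0,"ry":0,"rz":0},{"x":0,"y":0,"z":0,"rx":0,"ry":0,"rz":0}]'

```text
time_s: 21.3
ee_pos: [548.0, -247.8, 313.6]
ee_rot: [-179.3, -81.9, 15.4]
force: [0.3, 0.4, 0.3]
gripper_width: 11.9
gripper_force: 25.0
```

Run:
```python
from h import *
np.set_printoptions(precision=1,suppress=True)
s=state(); print(s["ee_pos"],s["ee_rot"],s["qpos"],s["gripper_width"])
p,R=pose()
p1,R1=final((465.5,-281.5),16,82,191,-7,-9.5,19,115); rows(p1,R1,1)
for n in ("scene","top"):
    f=grab_frame(n); print(n,"expect low end",proj(f,[p+R.apply([-191,0,G])]),"mouth",proj(f,[[465.5,-281.5,92]]))
    for l in ("spatula_end_a","glass_rod_end_a","holder_mouth"): print(l,[(np.round(d["point"],1),round(d["p"],2)) for d in landmark_of(n,l)])
    C=cloud(f,np.ones((384,512),bool)); T=R.inv().apply(C-p-R.apply([0,0,G])); k=(abs(T[:,1])<25)&(abs(T[:,2])<25)&(T[:,0]>-205)&(T[:,0]<-25); k&=C[:,2]>100
    print("held",k.sum(),T[k][::max(1,k.sum()//12)])
```

```text
[ 548.  -247.8  313.6] [-179.3  -81.9   15.4] [-62.3  16.  125.8  94.   76.5 -51.4] 11.898492488216657
1 rows  shift [ 1.   0.1 -0.7] turn [-0.  0. -0.] | path grasp pts:
scene expect low end [[319.  157.6]] mouth [[321.6 167.8]]
spatula_end_a [(array([317.8, 158.1]), 0.64), (array([208.4, 287.9]), 0.64), (array([318.3, 193.3]), 0.17)]
glass_rod_end_a [(array([307.7, 130.7]), 0.49)]
holder_mouth [(array([322.5, 167.1]), 0.88), (array([354.5, 186.5]), 0.85), (array([322.4, 193.5]), 0.63), (array([267.5, 188.8]), 0.49), (array([241.4, 183. ]), 0.18)]
held 220 [[ -25.4   -1.5   -0.9]
 [ -42.2   -6.7    7. ]
 [ -55.1   -4.2   -0.6]
 [ -70.1  -12.1   -2.7]
 [ -90.3   -5.1    6.6]
 [-102.1   -6.     0.7]
 [-121.2   -2.2    9. ]
 [-133.2   -3.3    2.9]
 [-143.3   -9.3    1.3]
 [-157.8   -0.8    1.6]
 [-181.    12.    22.8]
 [-190.8   12.3   17. ]
 [-187.1  -10.     2.8]]
top expect low end [[328.2 216.1]] mouth [[330.4 218.9]]
spatula_end_a [(array([329.9, 214.4]), 0.35)]
glass_rod_end_a []
holder_mouth [(array([330.2, 256.7]), 0.74), (array([330.7, 217.2]), 0.7), (array([296.5, 240.7]), 0.64)]
held 14 [[ -30.4    5.9   -0.3]
 [-121.4   -1.     7.9]
 [-118.7   -2.3    4.4]
 [-105.9   -1.4    1.2]
 [-130.1   -1.6    3.6]
 [-110.6   -1.6   -0.8]
 [-138.9   -1.2    2.3]
 [-127.1   -0.1   -0.7]
 [-157.7    0.5    2.7]
 [-145.3    1.6   -0.3]
 [-162.1    0.2    0.6]
 [-155.3    2.2   -1.5]
 [-179.2    1.8    0.6]
 [-180.7    4.9   -0. ]]
```

Call:
move_arm --plan '[{"x":-14,"y":0,"z":-0.7,"rx":0,"ry":0,"rz":0},{"x":-15,"y":0,"z":0,"rx":0,"ry":0,"rz":0},{"x":-15,"y":0,"z":0,"rx":0,"ry":0,"rz":0},{"x":-15,"y":0,"z":0,"rx":0,"ry":0,"rz":0},{"x":-10,"y":0,"z":0,"rx":0,"ry":0,"rz":0},{"x":0,"y":0,"z":0,"rx":0,"ry":0,"rz":0},{"x":0,"y":0,"z":0,"rx":0,"ry":0,"rz":0}]'

```text
time_s: 22.4
ee_pos: [537.6, -251.3, 246.4]
ee_rot: [-179.9, -82.0, 16.0]
force: [-0.1, 0.0, -0.6]
gripper_width: 11.8
gripper_force: 25.0
```

Run:
```python
from h import *
np.set_printoptions(precision=1,suppress=True)
s=state(); print(s["ee_pos"],s["force"],s["gripper_width"])
p1,R1=final((465.5,-281.5),16,82,191,-7,-9.5,19,0); rows(p1,R1,4)
g=grab_frame("scene"); h=grab_frame("top"); p,R=pose(); print("low end",p+R.apply([-191,0,G]))
cv2.imwrite("pics/8.png",np.hstack([cv2.resize(g["img"][90:210,280:360],(400,600),interpolation=2),cv2.resize(h["img"][180:260,300:353],(400,600),interpolation=2)])[:,:,::-1])
print([(np.round(d["point"],1),round(d["p"],2)) for d in landmark_of("scene","holder_mouth")])
```

```text
[ 537.6 -251.3  246.4] [-0.1  0.  -0.6] 11.810354222766126
4 rows  shift [-11.5  -0.1   0.2] turn [-0. -0. -0.] | path grasp pts:
    [ 482. -267.  208.]
low end [ 461.7 -273.3   65. ]
[(array([322.1, 190.5]), 0.66), (array([318.7, 167. ]), 0.63), (array([353.3, 186. ]), 0.61), (array([313.5, 162. ]), 0.18)]
```

View pics/8.png

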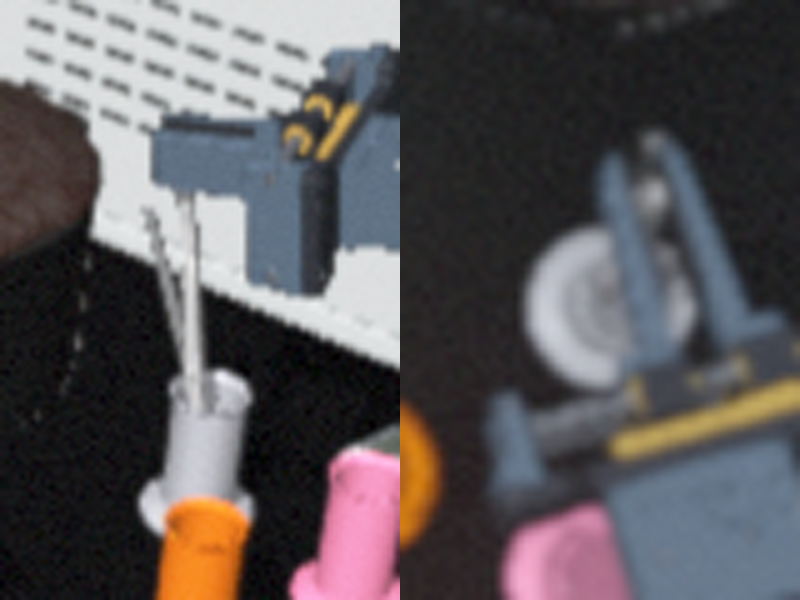

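Call:
move_arm --plan '[{"x":-15,"y":0,"z":0,"rx":0,"ry":0,"rz":0},{"x":-15,"y":0,"z":0,"rx":0,"ry":0,"rz":0},{"x":-10,"y":0,"z":0,"rx":0,"ry":0,"rz":0},{"x":-5,"y":0,"z":0,"rx":0,"ry":0,"rz":0},{"x":0,"y":0,"z":0,"rx":0,"ry":0,"rz":0},{"x":0,"y":0,"z":0,"rx":0,"ry":0,"rz":0}]'

```text
time_s: 23.15
ee_pos: [531.6, -253.0, 202.0]
ee_rot: [179.8, -82.0, 16.3]
force: [0.3, 0.1, -0.9]
gripper_width: 11.4
gripper_force: 25.0
```

Call:
move_arm --plan '[{"x":0,"y":0,"z":0,"rx":0,"ry":0,"rz":0},{"x":0,"y":0,"z":0,"rx":0,"ry":0,"rz":0},{"x":0,"y":0,"z":0,"rx":0,"ry":0,"rz":0},{"x":0,"y":0,"z":0,"rx":0,"ry":0,"rz":0},{"x":0,"y":0,"z":0,"rx":0,"ry":0,"rz":0}]' --grip 0.28

```text
time_s: 23.65
ee_pos: [531.5, -252.9, 201.5]
ee_rot: [-180.0, -82.0, 16.0]
force: [0.1, -0.2, -0.2]
gripper_width: 25.0
gripper_force: 0.0
```

Call:
move_arm --plan '[{"x":0,"y":0,"z":-12,"rx":0,"ry":0,"rz":0},{"x":0,"y":0,"z":-20,"rx":0,"ry":0,"rz":0},{"x":0,"y":0,"z":-30,"rx":0,"ry":0,"rz":0},{"x":10,"y":0,"z":-30,"rx":0,"ry":0,"rz":0},{"x":20,"y":0,"z":-20,"rx":0,"ry":0,"rz":0},{"x":30,"y":0,"z":0,"rx":0,"ry":0,"rz":0},{"x":30,"y":0,"z":0,"rx":0,"ry":0,"rz":0},{"x":0,"y":0,"z":0,"rx":0,"ry":0,"rz":0},{"x":0,"y":0,"z":0,"rx":0,"ry":0,"rz":0}]'

```text
time_s: 24.55
ee_pos: [436.4, -279.9, 306.1]
ee_rot: [179.6, -81.9, 16.4]
force: [-0.4, -0.0, 0.5]
gripper_width: 25.5
gripper_force: 0.0
```

Run:
```python
from h import *
np.set_printoptions(precision=1,suppress=True)
s=state(); print(s["ee_pos"],s["ee_rot"],s["force"],s["gripper_width"],s["qpos"])
for n in ("wrist","scene"):
    f=grab_frame(n)
    for l in ("glass_rod_end_a","spatula_end_a","holder_mouth"): print(n,l,[(np.round(d["point"],1),round(d["p"],2)) for d in landmark_of(n,l)])
    C=cloud(f,np.ones((384,512),bool),n=="wrist"); k=(np.hypot(C[:,0]-490,C[:,1]+277)<60)&(C[:,2]>98)&(C[:,2]<225); Q=C[k]; Q=Q[np.argsort(Q[:,2])]; print(k.sum(), Q[::max(1,k.sum()//24)])
```

```text
[ 436.4 -279.9  306.1] [179.6 -81.9  16.4] [-0.4 -0.   0.5] 25.527829298399766 [-79.2  16.  127.7  81.1  86.5 -53.9]
wrist glass_rod_end_a []
wrist spatula_end_a [(array([253.7, 263.1]), 0.69), (array([132.3, 310.4]), 0.38)]
wrist holder_mouth []
555 [[ 491.3 -279.   130.4]
 [ 485.2 -273.   135.4]
 [ 484.2 -269.5  137.4]
 [ 491.8 -280.   139.9]
 [ 487.4 -264.8  141.8]
 [ 486.9 -269.9  144. ]
 [ 484.6 -269.3  146.3]
 [ 489.6 -264.2  148.5]
 [ 496.7 -277.2  150.4]
 [ 490.  -272.7  152.5]
 [ 488.8 -270.6  154.9]
 [ 490.7 -270.   156.4]
 [ 498.4 -280.2  158.5]
 [ 490.  -269.   160.3]
 [ 491.5 -269.7  162.4]
 [ 490.1 -267.7  165. ]
 [ 512.1 -273.4  193.5]
 [ 513.6 -278.8  198.1]
 [ 501.8 -267.7  200.6]
 [ 501.5 -266.6  202.1]
 [ 501.1 -263.3  203.2]
 [ 504.6 -268.1  204.3]
 [ 500.7 -263.4  206.4]
 [ 505.9 -266.5  207.4]
 [ 503.4 -263.8  208.8]]
scene glass_rod_end_a [(array([315. , 162.9]), 0.69)]
scene spatula_end_a [(array([306.3, 133.6]), 0.44)]
scene holder_mouth [(array([352.5, 186.8]), 0.95), (array([318.5, 191.2]), 0.73), (array([321.2, 166.4]), 0.71), (array([320.7, 190.7]), 0.56)]
122 [[ 480.4 -282.4   99. ]
 [ 472.3 -264.7  103.8]
 [ 483.2 -279.8  106.3]
 [ 480.3 -264.3  111.3]
 [ 486.4 -283.1  114.3]
 [ 485.1 -280.4  119.8]
 [ 484.6 -263.   124.5]
 [ 486.  -274.7  129.3]
 [ 484.6 -261.7  132.4]
 [ 486.9 -264.2  137.3]
 [ 491.8 -265.2  141.9]
 [ 485.4 -260.5  146.8]
 [ 492.7 -259.9  151. ]
 [ 490.9 -262.   154.3]
 [ 488.1 -262.4  158.8]
 [ 493.9 -259.5  164.7]
 [ 494.8 -259.7  171.2]
 [ 500.8 -262.5  174.5]
 [ 500.5 -260.8  182.2]
 [ 498.8 -257.7  187.7]
 [ 502.6 -257.   193.3]
 [ 498.2 -260.5  197. ]
 [ 519.  -273.8  200.3]
 [ 509.1 -264.4  204.7]
 [ 505.2 -253.5  207.3]]
```

Run:
```python
from h import *
p,R=pose(); p1=np.array([500,-75,265.]);R1=tool(61.5,0);n=18
print(((R.inv()*R1).as_rotvec()/n).round(4)); rows(p1,R1,n)
```

```text
[ 0.0313 -0.075  -0.0362]
18 rows  shift [ 6.73 -7.51  8.65] turn [ 0.0313 -0.075  -0.0362] | path grasp pts:
    [ 420. -256.  345.]
    [ 454. -208.  359.]
    [ 481. -155.  354.]
    [ 497. -101.  334.]
```

Call:
move_arm --plan '[{"x":6.73,"y":-7.51,"z":8.65,"rx":0.0313,"ry":-0.075,"rz":-0.0362},{"x":6.73,"y":-7.51,"z":8.65,"rx":0.0313,"ry":-0.075,"rz":-0.0362},{"x":6.73,"y":-7.51,"z":8.65,"rx":0.0313,"ry":-0.075,"rz":-0.0362},{"x":6.73,"y":-7.51,"z":8.65,"rx":0.0313,"ry":-0.075,"rz":-0.0362},{"x":6.73,"y":-7.51,"z":8.65,"rx":0.0313,"ry":-0.075,"rz":-0.0362},{"x":6.73,"y":-7.51,"z":8.65,"rx":0.0313,"ry":-0.075,"rz":-0.0362},{"x":6.73,"y":-7.51,"z":8.65,"rx":0.0313,"ry":-0.075,"rz":-0.0362},{"x":6.73,"y":-7.51,"z":8.65,"rx":0.0313,"ry":-0.075,"rz":-0.0362},{"x":6.73,"y":-7.51,"z":8.65,"rx":0.0313,"ry":-0.075,"rz":-0.0362}]'

```text
time_s: 25.85
ee_pos: [492.3, -177.6, 320.1]
ee_rot: [168.7, -40.2, 46.2]
force: [0.2, 0.3, 0.0]
gripper_width: 25.5
gripper_force: 0.0
```

Call:
move_arm --plan '[{"x":6.73,"y":-7.51,"z":8.65,"rx":0.0313,"ry":-0.075,"rz":-0.0362},{"x":6.73,"y":-7.51,"z":8.65,"rx":0.0313,"ry":-0.075,"rz":-0.0362},{"x":6.73,"y":-7.51,"z":8.65,"rx":0.0313,"ry":-0.075,"rz":-0.0362},{"x":6.73,"y":-7.51,"z":8.65,"rx":0.0313,"ry":-0.075,"rz":-0.0362},{"x":6.73,"y":-7.51,"z":8.65,"rx":0.0313,"ry":-0.075,"rz":-0.0362},{"x":6.73,"y":-7.51,"z":8.65,"rx":0.0313,"ry":-0.075,"rz":-0.0362},{"x":6.73,"y":-7.51,"z":8.65,"rx":0.0313,"ry":-0.075,"rz":-0.0362},{"x":6.73,"y":-7.51,"z":8.65,"rx":0.0313,"ry":-0.075,"rz":-0.0362},{"x":6.73,"y":-7.51,"z":8.65,"rx":0.0313,"ry":-0.075,"rz":-0.0362},{"x":0,"y":0,"z":0,"rx":0,"ry":0,"rz":0}]' --grip 0.35

```text
time_s: 26.85
ee_pos: [500.5, -72.5, 263.2]
ee_rot: [-179.8, 0.1, 61.7]
force: [0.4, -1.5, -1.2]
gripper_width: 31.8
gripper_force: 0.0
```

```bash
cat > tray.py <<'E'
from h import *
from scipy.optimize import least_squares
np.set_printoptions(precision=2,suppress=True)
c=28.28
O=np.array([(80,60-c),(80-c,60),(-80+c,60),(-80,60-c),(-80,-60+c),(-80+c,-60),(80-c,-60),(80,-60+c)])
def fit(f,mask,z=92.5,fish=True,g=(538.5,-9,106.5)):
    cs,_=cv2.findContours(mask.astype(np.uint8),cv2.RETR_EXTERNAL,cv2.CHAIN_APPROX_NONE); k=max(cs,key=cv2.contourArea)[:,0]
    Q=onz(f,k,z,fish)[:,:2]
    def sd(x):
        a=np.radians(x[2]); q=(Q-x[:2])@np.array([[np.cos(a),-np.sin(a)],[np.sin(a),np.cos(a)]])
        P=O.astype(np.float32).reshape(-1,1,2); return np.array([cv2.pointPolygonTest(P,(float(u),float(v)),True) for u,v in q])
    r=least_squares(sd,g,loss="soft_l1",f_scale=1.0,diff_step=1e-4); e=sd(r.x); return r.x,np.median(abs(e)),e.mean(),len(e)
E
python3 - <<'E'
from tray import *
s=state(); print(s["ee_pos"],s["ee_rot"],s["qpos"])
f=grab_frame("wrist"); np.savez("w9.npz",**f)
ms=[d for d in masks_of("wrist","top_tray") if d["p"]>.3]; print([(d["p"],d["box"]) for d in ms])
if ms: print(fit(f,ms[0]["pixels"]))
w=(f["img"].min(2)>110).astype(np.uint8)
for d in landmark_of("wrist","corner_0"): print(d["p"],d["point"],onz(f,[d["point"]],96,True))
g=grab_frame("top"); ms=masks_of("top","top_tray"); 
if ms: print(ms[0]["p"],fit(g,ms[0]["pixels"],fish=False))
cv2.imwrite("pics/9.png",cv2.resize(f["img"],(768,576),interpolation=2)[:,:,::-1])
E
```

```text
[500.53 -72.51 263.21] [-179.82    0.11   61.73] [-9.52  9.65 89.46 -0.04 81.09 18.76]
[(0.8, [256.3, 107.0, 129.2, 119.7])]
(array([537.69,  -8.64, 107.29]), np.float64(0.45920181274414057), np.float64(0.22692706025279955), 319)
0.96 [239.4, 45.8] [[559.99  70.18  96.  ]]
0.94 [313.3, 119.3] [[598.17 -54.52  96.  ]]
0.93 [266.6, 166.1] [[517.67 -80.7   96.  ]]
0.83 [190.2, 98.0] [[474.9   42.53  96.  ]]
0.9 (array([543.5 , -14.63, 119.41]), np.float64(5.986946105957031), np.float64(8.150642340263515), 75)
```

View pics/9.png

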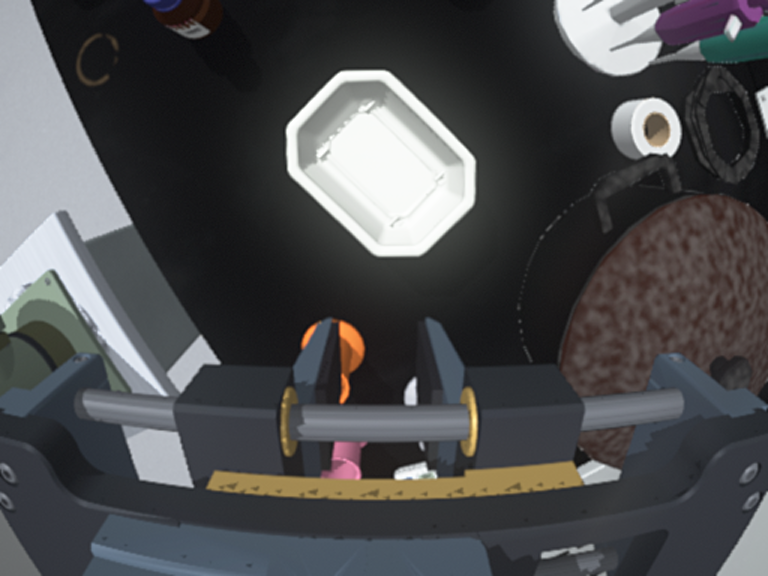

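Run:
```python
from h import *
p,R=pose(); R1=tool(62.3,0)
print(((R.inv()*R1).as_rotvec()).round(4)); rows([478.5,38.4,100],R1,8); rows([478.5,38.4,53.5],R1,6,np.array([478.5,38.4,100]),R1)
```

```text
[ 0.0021  0.0002 -0.0163]
8 rows  shift [11.34 -9.13 20.69] turn [ 0.0003  0.     -0.002 ] | path grasp pts:
    [489. -19. 236.]
    [478.  38. 153.]
6 rows  shift [0.   0.   7.75] turn [0. 0. 0.] | path grasp pts:
    [478.  38. 122.]
```

Call:
move_arm --plan '[{"x":11.34,"y":-9.13,"z":20.69,"rx":0.0003,"ry":0,"rz":-0.002},{"x":11.34,"y":-9.13,"z":20.69,"rx":0.0003,"ry":0,"rz":-0.002},{"x":11.34,"y":-9.13,"z":20.69,"rx":0.0003,"ry":0,"rz":-0.002},{"x":11.34,"y":-9.13,"z":20.69,"rx":0.0003,"ry":0,"rz":-0.002},{"x":11.34,"y":-9.13,"z":20.69,"rx":0.0003,"ry":0,"rz":-0.002},{"x":11.34,"y":-9.13,"z":20.69,"rx":0.0003,"ry":0,"rz":-0.002},{"x":11.34,"y":-9.13,"z":20.69,"rx":0.0003,"ry":0,"rz":-0.002},{"x":11.34,"y":-9.13,"z":20.69,"rx":0.0003,"ry":0,"rz":-0.002},{"x":0,"y":0,"z":0,"rx":0,"ry":0,"rz":0},{"x":0,"y":0,"z":0,"rx":0,"ry":0,"rz":0}]'

```text
time_s: 28.1
ee_pos: [478.9, 38.4, 100.4]
ee_rot: [180.0, 0.0, 62.3]
force: [0.3, -0.6, -0.1]
gripper_width: 32.0
gripper_force: 0.0
```

Run:
```python
from tray import *
for i in range(3): s=state(); print(s["ee_pos"],s["ee_rot"])
rows([478.5,38.4,53.5],tool(62.3,0),1)
f=grab_frame("wrist"); s=state(); print(s["ee_pos"]); p,R=pose()
C=cloud(f,np.ones((384,512),bool),True); T=R.inv().apply(C-p)
k=(abs(T[:,0])<20)&(abs(T[:,1])<40)&(T[:,2]>-60)&(T[:,2]<-25); print("finger tip z",np.percentile(T[k][:,2],[90,97,99,100]))
k=(C[:,2]>92)&(C[:,2]<100)&(np.hypot(C[:,0]-538,C[:,1]+9)<105); print("rim z",np.median(C[k][:,2]),k.sum())
print([(onz(f,[d["point"]],96,True),round(d["p"],2)) for d in landmark_of("wrist","corner_0")])
```

```text
[478.91  38.36 100.38] [180.     0.03  62.34]
[478.91  38.36 100.38] [180.     0.03  62.34]
[478.91  38.36 100.38] [180.     0.03  62.34]
1 rows  shift [-0.13 -0.39 46.88] turn [0. 0. 0.] | path grasp pts:
[479.56  38.28 100.9 ]
finger tip z [-37.77 -35.4  -34.51 -33.37]
rim z 96.33813744989492 4453
[(array([[560.63,  64.73,  96.  ]]), 0.93), (array([[478.54,  37.26,  96.  ]]), 0.85), (array([[598.18, -56.22,  96.  ]]), 0.84)]
```

Call:
move_arm --plan '[{"x":0,"y":0,"z":12,"rx":0,"ry":0,"rz":0},{"x":0,"y":0,"z":12,"rx":0,"ry":0,"rz":0},{"x":0,"y":0,"z":12,"rx":0,"ry":0,"rz":0},{"x":0,"y":0,"z":7,"rx":0,"ry":0,"rz":0},{"x":0,"y":0,"z":4,"rx":0,"ry":0,"rz":0},{"x":0,"y":0,"z":0,"rx":0,"ry":0,"rz":0},{"x":0,"y":0,"z":0,"rx":0,"ry":0,"rz":0}]'

```text
time_s: 28.9
ee_pos: [479.1, 39.1, 53.2]
ee_rot: [180.0, 0.0, 62.4]
force: [0.0, -0.7, 0.7]
gripper_width: 31.9
gripper_force: 0.0
```

Call:
move_arm --plan '[{"x":0,"y":0,"z":0,"rx":0,"ry":0,"rz":0},{"x":0,"y":0,"z":0,"rx":0,"ry":0,"rz":0},{"x":0,"y":0,"z":0,"rx":0,"ry":0,"rz":0},{"x":0,"y":0,"z":0,"rx":0,"ry":0,"rz":0},{"x":0,"y":0,"z":0,"rx":0,"ry":0,"rz":0},{"x":0,"y":0,"z":0,"rx":0,"ry":0,"rz":0}]' --grip 0 --squeeze 40

```text
time_s: 29.5
ee_pos: [478.5, 39.3, 52.9]
ee_rot: [-179.9, 0.0, 62.4]
force: [-0.5, 0.0, 4.5]
gripper_width: 10.2
gripper_force: 38.1
```

Run:
```python
from h import *
s=state(); print(s["ee_pos"],s["ee_rot"],s["force"],s["torque"],s["gripper_width"],s["qpos"].round(1))
p,R=pose()
# arc about the pivot: 72 mm beyond the centre along the grasp normal, z 84
c=np.array([537.7,-8.6,0]); y=R.as_matrix()[:,1]; piv=c+72*y*[1,1,0]+[0,0,84]; t=R.inv().apply(piv-p); print("pivot in tool",t)
for a in (-.02,.02):
    r=Ro.from_rotvec([a,0,0]); print(a,"row shift",t-r.apply(t),"corner dz (tool z)",(r.apply(np.array([0,0,-43])-t)+t-[0,0,-43]))
```

```text
[478.51186853  39.31525038  52.91792175] [-1.79949855e+02  2.67417977e-02  6.23658220e+01] [-5.29226437e-01  4.11587869e-03  4.48534772e+00] [-0.09726916  0.03009966 -0.21004165] 10.181047866350843 [  3.3  17.1 112.2   0.   50.8  31. ]
pivot in tool [-15.01104076 146.63335774 -31.20342127]
-0.02 row shift [0.         0.65335252 2.92623117] corner dz (tool z) [ 0.         -0.20659015  2.93483088]
0.02 row shift [ 0.         -0.59470113 -2.93871212] corner dz (tool z) [ 0.          0.26524154 -2.93011241]
```

Call:
move_arm --plan '[{"x":0,"y":-0.6,"z":-2.94,"rx":0.02,"ry":0,"rz":0},{"x":0,"y":-0.6,"z":-2.94,"rx":0.02,"ry":0,"rz":0},{"x":0,"y":-0.6,"z":-2.94,"rx":0.02,"ry":0,"rz":0},{"x":0,"y":-0.6,"z":-2.94,"rx":0.02,"ry":0,"rz":0},{"x":0,"y":-0.6,"z":-2.94,"rx":0.02,"ry":0,"rz":0},{"x":0,"y":-0.6,"z":-2.94,"rx":0.02,"ry":0,"rz":0},{"x":0,"y":-0.6,"z":-2.94,"rx":0.02,"ry":0,"rz":0},{"x":0,"y":0,"z":0,"rx":0,"ry":0,"rz":0},{"x":0,"y":0,"z":0,"rx":0,"ry":0,"rz":0}]' --squeeze 55

```text
time_s: 30.4
ee_pos: [475.8, 40.5, 73.3]
ee_rot: [-171.9, 0.1, 62.4]
force: [0.1, -0.9, 0.4]
gripper_width: 9.5
gripper_force: 53.0
```

```bash
cat > chk.py <<'E'
from tray import *
s=state(); print(s["ee_pos"],s["ee_rot"],s["force"],s["gripper_width"])
p,R=pose(); f=grab_frame("wrist"); C=cloud(f,np.ones((384,512),bool),True)
u=np.array([-.2974,.9548]); v=np.array([.9548,.2974])
x=(C[:,:2]-[537.7,-8.6])
for n,q in dict(nearleft=62.5*u-42.5*v,farleft=62.5*u+42.5*v,farright=-62.5*u+42.5*v,nearright=-62.5*u-42.5*v).items():
    k=(np.hypot(*(x-q).T)<6)&(C[:,2]>60); print(n,"rim z",np.percentile(C[k][:,2],[50,80,95]) if k.sum()>5 else k.sum())
E
python3 chk.py
```

```text
[475.76  40.48  73.26] [-171.9     0.06   62.37] [ 0.14 -0.87  0.39] 9.534225501258756
nearleft rim z [116.85 163.45 180.55]
farleft rim z [106.59 107.62 108.38]
farright rim z 0
nearright rim z [94.32 95.12 95.93]
```

```bash
cat > ring.py <<'E'
from tray import *
p,R=pose(); f=grab_frame("wrist"); C=cloud(f,np.ones((384,512),bool),True)
u=np.array([-.2974,.9548]); v=np.array([.9548,.2974]); q=C[:,:2]-[537.7,-8.6]; a,b=q@u,q@v
print("profile heights (95th pct) on a grid: rows b(v) far->near, cols a(u) left->right")
A=np.arange(90,-100,-10); print("      ",A)
for B in np.arange(70,-80,-10):
    print(f"{B:5d}",[int(np.percentile(C[k][:,2],90)) if (k:=(abs(a-x)<5)&(abs(b-B)<5)&(C[:,2]<135)&(C[:,2]>-10)).sum()>2 else -1 for x in A])
E
python3 ring.py
```

```text
profile heights (95th pct) on a grid: rows b(v) far->near, cols a(u) left->right
       [ 90  80  70  60  50  40  30  20  10   0 -10 -20 -30 -40 -50 -60 -70 -80
 -90]
   70 [1, 2, 1, 1, 1, 1, 1, 1, -1, -1, -1, -1, 0, 1, 1, 2, 2, 1, 2]
   60 [1, 1, 1, 69, 104, 103, 102, 101, 100, 99, 97, 96, 95, 94, -1, -1, -1, -1, -1]
   50 [1, 1, 67, 106, 105, 103, 101, 100, 99, 98, 97, 96, 95, 86, 83, -1, -1, -1, -1]
   40 [1, 42, 108, 107, 94, 87, 86, 85, 84, 83, 82, 80, 80, 79, 81, 81, -1, -1, -1]
   30 [1, 109, 110, 97, 84, 82, 77, 76, 75, 74, 73, 71, 71, 73, 75, 79, -1, -1, -1]
   20 [1, 110, 111, 91, 81, 79, 78, 76, 75, 74, 73, 72, 71, 72, 69, -1, 90, -1, -1]
   10 [1, 111, 112, 92, 82, 80, 79, 78, 76, 75, 74, 73, 72, 71, 70, 82, 94, 95, -1]
    0 [1, 112, 114, 94, 83, 81, 80, 79, 78, 76, 75, 74, 73, 71, -1, 81, 95, 96, -1]
  -10 [1, 114, 115, 95, 84, 82, 81, 80, 79, 77, 76, 75, 74, -1, 73, 82, 97, 97, -1]
  -20 [1, 115, 124, 132, 85, 84, 82, 81, 79, -1, -1, -1, -1, 79, 74, 83, 95, -1, -1]
  -30 [1, 128, 122, 122, 88, 89, 84, 82, -1, -1, -1, -1, -1, 80, 82, 91, 93, -1, -1]
  -40 [1, 127, 123, 117, 127, 84, 84, -1, -1, -1, -1, -1, -1, -1, 90, 95, -1, -1, -1]
  -50 [1, 1, 1, 129, 117, 116, -1, -1, -1, -1, -1, -1, -1, -1, -1, -1, -1, -1, -1]
  -60 [1, 1, 1, -1, 115, -1, -1, -1, -1, -1, -1, -1, -1, -1, -1, -1, -1, -1, -1]
  -70 [1, 1, 1, 1, -1, -1, -1, -1, -1, -1, -1, -1, -1, -1, -1, -1, -1, -1, -1]
```

Call:
move_arm --plan '[{"x":0,"y":-0.6,"z":-2.94,"rx":0.02,"ry":0,"rz":0},{"x":0,"y":-0.6,"z":-2.94,"rx":0.02,"ry":0,"rz":0},{"x":0,"y":-0.6,"z":-2.94,"rx":0.02,"ry":0,"rz":0},{"x":0,"y":-0.6,"z":-2.94,"rx":0.02,"ry":0,"rz":0},{"x":0,"y":-0.8,"z":-3.9,"rx":0,"ry":0,"rz":0},{"x":0,"y":-1.3,"z":-5.9,"rx":0,"ry":0,"rz":0},{"x":0,"y":-1.7,"z":-7.8,"rx":0,"ry":0,"rz":0},{"x":0,"y":-2.2,"z":-9.8,"rx":0,"ry":0,"rz":0},{"x":0,"y":-2.2,"z":-9.8,"rx":0,"ry":0,"rz":0},{"x":0,"y":0,"z":0,"rx":0,"ry":0,"rz":0}]'

```text
time_s: 31.5
ee_pos: [476.9, 40.8, 125.3]
ee_rot: [-167.5, -0.1, 62.4]
force: [-0.4, -0.6, -1.4]
gripper_width: 9.6
gripper_force: 54.7
```

```bash
python3 - <<'E'
from h import *
np.set_printoptions(precision=1,suppress=True)
s=state(); print(s["ee_pos"],s["ee_rot"],s["force"],s["torque"],s["gripper_width"],s["gripper_force"])
E
python3 ring.py
```

```text
[476.9  40.8 125.3] [-167.5   -0.1   62.4] [-0.4 -0.6 -1.4] [-0.1 -0.2 -0. ] 9.64002526719058 54.659473383069326
profile heights (95th pct) on a grid: rows b(v) far->near, cols a(u) left->right
       [ 90  80  70  60  50  40  30  20  10   0 -10 -20 -30 -40 -50 -60 -70 -80
 -90]
   70 [1, 2, 1, 1, 1, 1, 1, 1, -1, -1, -1, -1, 1, 1, 1, 2, 1, 1, 1]
   60 [1, 1, 1, 2, 82, 1, 2, -1, -1, -1, 134, 134, 134, 132, -1, -1, -1, -1, -1]
   50 [1, 1, 1, 83, 94, 134, 134, 133, 133, 132, 132, 133, 132, 128, 122, -1, -1, -1, -1]
   40 [1, 3, 83, 83, 133, 130, 128, 126, 125, 123, 121, 119, 118, 116, 120, 122, -1, -1, -1]
   30 [1, 83, 84, 134, 129, 128, 122, 120, 118, 116, 114, 112, 111, 112, 114, 117, -1, -1, -1]
   20 [1, 83, 84, 131, 128, 125, 123, 121, 119, 117, 115, 113, 111, 112, 108, -1, 131, -1, -1]
   10 [1, 83, 83, 132, 129, 127, 125, 123, 121, 119, 117, 115, 113, 111, 109, 122, 133, 133, -1]
    0 [1, 83, 83, 133, 131, 129, 127, 125, 123, 121, 119, 117, 115, 112, -1, 122, 134, 134, -1]
  -10 [1, 83, 83, 134, 133, 131, 128, 127, 125, 122, 120, 118, 116, -1, 114, 122, 133, 134, -1]
  -20 [1, 83, 83, 134, 134, 132, 130, 129, 125, -1, -1, -1, -1, 122, 115, 124, 133, -1, -1]
  -30 [1, 82, 83, -1, 134, 134, 133, 130, -1, -1, -1, -1, -1, 123, 125, 132, 134, -1, -1]
  -40 [1, 1, 83, -1, -1, -1, -1, -1, -1, -1, -1, -1, -1, -1, 133, 134, -1, -1, -1]
  -50 [1, 1, -1, -1, -1, -1, -1, -1, -1, -1, -1, -1, -1, -1, -1, -1, -1, -1, -1]
  -60 [1, 1, 1, -1, -1, -1, -1, -1, -1, -1, -1, -1, -1, -1, -1, -1, -1, -1, -1]
  -70 [1, 1, 1, 1, -1, -1, -1, -1, -1, -1, -1, -1, -1, -1, -1, -1, -1, -1, -1]
```

Run:
```python
from h import *
p,R=pose(); R1=tool(62.3,0)*Ro.from_rotvec([-.05,0,0]); n=16
print(((R.inv()*R1).as_rotvec()/n).round(4)); rows([360,135,200],R1,n)
```

```text
[-0.0168 -0.      0.0001]
16 rows  shift [ 1.84 -9.6  -3.86] turn [-0.0168 -0.      0.0001] | path grasp pts:
    [456.  60. 199.]
    [424.  85. 220.]
    [391. 110. 238.]
    [358. 136. 253.]
```

Call:
move_arm --plan '[{"x":0,"y":-2.2,"z":-9.8,"rx":0,"ry":0,"rz":0},{"x":1.84,"y":-9.6,"z":-3.86,"rx":-0.0168,"ry":0,"rz":0},{"x":1.84,"y":-9.6,"z":-3.86,"rx":-0.0168,"ry":0,"rz":0},{"x":1.84,"y":-9.6,"z":-3.86,"rx":-0.0168,"ry":0,"rz":0},{"x":1.84,"y":-9.6,"z":-3.86,"rx":-0.0168,"ry":0,"rz":0},{"x":1.84,"y":-9.6,"z":-3.86,"rx":-0.0168,"ry":0,"rz":0},{"x":1.84,"y":-9.6,"z":-3.86,"rx":-0.0168,"ry":0,"rz":0},{"x":1.84,"y":-9.6,"z":-3.86,"rx":-0.0168,"ry":0,"rz":0},{"x":1.84,"y":-9.6,"z":-3.86,"rx":-0.0168,"ry":0,"rz":0}]'

```text
time_s: 32.45
ee_pos: [419.2, 87.1, 176.9]
ee_rot: [-175.1, 0.0, 62.4]
force: [-0.3, -0.6, -1.5]
gripper_width: 9.7
gripper_force: 54.7
```

Call:
move_arm --plan '[{"x":1.84,"y":-9.6,"z":-3.86,"rx":-0.0168,"ry":0,"rz":0},{"x":1.84,"y":-9.6,"z":-3.86,"rx":-0.0168,"ry":0,"rz":0},{"x":1.84,"y":-9.6,"z":-3.86,"rx":-0.0168,"ry":0,"rz":0},{"x":1.84,"y":-9.6,"z":-3.86,"rx":-0.0168,"ry":0,"rz":0},{"x":1.84,"y":-9.6,"z":-3.86,"rx":-0.0168,"ry":0,"rz":0},{"x":1.84,"y":-9.6,"z":-3.86,"rx":-0.0168,"ry":0,"rz":0},{"x":1.84,"y":-9.6,"z":-3.86,"rx":-0.0168,"ry":0,"rz":0},{"x":1.84,"y":-9.6,"z":-3.86,"rx":-0.0168,"ry":0,"rz":0}]'

```text
time_s: 33.25
ee_pos: [358.8, 135.3, 209.7]
ee_rot: [177.2, 0.0, 62.4]
force: [0.5, 0.1, -1.2]
gripper_width: 9.7
gripper_force: 54.6
```

Call:
move_arm --plan '[{"x":0,"y":0,"z":0,"rx":0,"ry":0,"rz":0},{"x":0,"y":0,"z":0,"rx":0,"ry":0,"rz":0},{"x":0,"y":0,"z":0,"rx":0,"ry":0,"rz":0},{"x":0,"y":0,"z":0,"rx":0,"ry":0,"rz":0},{"x":0,"y":0,"z":0,"rx":0,"ry":0,"rz":0}]'

```text
time_s: 33.75
ee_pos: [359.7, 134.6, 209.2]
ee_rot: [177.3, 0.1, 62.3]
force: [0.7, 0.0, -1.2]
gripper_width: 9.5
gripper_force: 54.6
```

Run:
```python
from tray import *
s=state(); print(s["ee_pos"],s["ee_rot"],s["force"],s["gripper_width"],s["gripper_force"])
p,R=pose(); f=grab_frame("wrist"); h=grab_frame("top"); g=grab_frame("scene")
C=cloud(f,np.ones((384,512),bool),True); c=p[:2]+[58.5,-48]; print("expected centre",c)
k=(np.hypot(C[:,0]-c[0],C[:,1]-c[1])<22)&(C[:,2]>60)&(C[:,2]<p[2]+60); Q=C[k]; A=np.c_[Q[:,:2]-c,np.ones(len(Q))]; w=np.linalg.lstsq(A,Q[:,2],rcond=None)[0]; print("floor plane slope deg",np.degrees(np.arctan(np.hypot(*w[:2]))),"floor z",w[2],len(Q), "res",np.std(Q[:,2]-A@w))
ms=masks_of("wrist","tray_stack"); print([(d["p"],d["box"]) for d in ms])
for n,ff in (("scene",g),("top",h)):
    for l in ("rod_holder","holder_mouth","glass_rod_end_a","spatula_end_a","brown_bottle","tray_stack"): print(n,l,[(np.round(d["point"],1),round(d["p"],2)) for d in landmark_of(n,l)][:4])
    C=cloud(ff,np.ones((384,512),bool)); k=(np.hypot(C[:,0]-500,C[:,1]+272)<40)&(C[:,2]>180)&(C[:,2]<225); print("rod tops",C[k].max(0) if k.any() else 0,k.sum())
    k=(np.hypot(C[:,0]-537,C[:,1]+9)<120)&(C[:,2]>74)&(C[:,2]<92); print("stack rim centre~",(C[k].max(0)+C[k].min(0))/2 if k.any() else 0)
```

```text
[359.74 134.55 209.15] [177.27   0.06  62.34] [ 0.65  0.05 -1.22] 9.539299902682714 54.64675143633485
expected centre [418.24  86.55]
floor plane slope deg 0.18317798488634346 floor z 224.14530313316772 1727 res 0.5875599763108853
[(0.78, [421.9, 185.3, 62.8, 81.0])]
scene rod_holder [(array([321.8, 189.7]), 0.86), (array([350.4, 209.8]), 0.79), (array([316.8, 216.5]), 0.61)]
scene holder_mouth [(array([357.4, 187.5]), 0.87), (array([324.2, 192.4]), 0.69), (array([322.5, 168.3]), 0.65), (array([258.2, 200.4]), 0.54)]
scene glass_rod_end_a []
scene spatula_end_a [(array([308.9, 133.6]), 0.61), (array([208.3, 287.9]), 0.37)]
scene brown_bottle [(array([205.7, 285.7]), 0.79)]
scene tray_stack [(array([243.5, 221. ]), 0.84), (array([209.3, 290.5]), 0.69), (array([229. , 189.5]), 0.5)]
rod tops [ 525.   -249.34  208.34] 35
stack rim centre~ [527.41  30.55  80.42]
top rod_holder [(array([322.8, 256.1]), 0.67), (array([326.8, 218.5]), 0.58), (array([294.1, 241.6]), 0.53), (array([173.1, 226.5]), 0.35)]
top holder_mouth [(array([293.1, 241.1]), 0.89), (array([331.1, 220.4]), 0.83), (array([330.1, 255.2]), 0.71)]
top glass_rod_end_a [(array([330.2, 225.8]), 0.61), (array([330.2, 192. ]), 0.52), (array([366.1, 245.2]), 0.35)]
top spatula_end_a [(array([327.9, 202.3]), 0.39)]
top brown_bottle [(array([173.7, 230.1]), 0.63), (array([232.8, 236.5]), 0.37)]
top tray_stack [(array([245.6, 195.8]), 0.73)]
rod tops [ 521.12 -260.05  212.93] 36
stack rim centre~ [538.67 -10.28  82.57]
```

Tray level (0.2°), floor at 224 mm, centre about 150 mm from the stack, which has not moved. Rod and spatula stand in the pot. Handing in.

```bash
python3 -c "
from workcell import *
print(job_done())"
```

```text
the job is handed in; nothing more can be done
None
```

The job is handed in; no verdict came back. By my last measurements the rod and spatula stand released in the steel pot, the top tray was levered off corner-first, and it is held level about 15 cm aside of the unmoved stack, its underside about 21 cm above the worktop.

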